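# Scoop the ball toggles into the box and hook it shut

### The arm

A 6-joint arm with a two-finger parallel gripper is mounted at the origin on the work surface. World frame = base frame: x ahead of the robot, y to its left, z up, the work surface at z = 0. Lengths are in mm, angles in degrees, forces in N, time in s.
With the tool pointing down it reaches from about 375 to 825 mm from the base axis. Payload 5.5 kg.
Tool frame: the origin (TCP) lies between the finger pads; the fingertips stand robot.finger_overhang ahead of it and the grasp point (between the pads) is the TCP (robot.finger_overhang is the distance from the TCP to the fingertips, in mm); z points along the fingers, y is the direction in which the jaws open and shut (so a half turn about z gives the same grasp; the last joint's range is limited). The gripper opens to 85 mm and grips with 20 to 120 N. Pads are 22 mm wide; open, the fingers measure 114 mm over their backs; the gripper's body (76 mm by 85 mm) begins 54 mm behind the grasp point. The pads swing forward as they close: fully open they stand 13 mm farther back than shut.
Start: joints at [0, 17.962, -2.699, 69.339, 0, 90], TCP at [599.996, -0, 210.499] pointing down, gripper open.
Joint ranges: [-152.73, 152.73], [-39.44, 99.34], [-58.76, 71.6], [-118.89, 123.64], [-81.53, 83.1], [-180, 180]. Speed limits (degrees/s): [136.94, 136.94, 172.46, 180, 180, 180].

### API

Orientations are given as [roll, pitch, yaw] about the fixed x, y, z axes, in that order (R = Rz(yaw) Ry(pitch) Rx(roll)).
In Python, from workcell import robot, cams, models gives the robot as it stands.
- The arm moves only by the tool arm_command, never from a script. Its argument "rows" is text: rows parted by semicolons, each of 7 numbers parted by spaces: the shift along the tool's x, y, z in mm, then the turn, a rotation vector about the tool's x, y, z in degrees, then the finger opening in mm, from 0 to 85.4. In form: dx dy dz ax ay az grip; .... A call has 1 to 12 rows; each row shifts and turns the pose as measured when the row begins, along the tool's axes as they then stand; what a row does not reach is not made up. A row lasts 1/12 s, in which the tool goes at most 41.7 mm and 7.16 degrees, less where a joint would pass 70% of its speed; a pose out of reach is approached as far as the arm can. A call with a gripper value outside its range is refused whole. The fingers move at their own pace and stop on an object; "grip_force" is the grip in N (left out, the last holds). Time passes only in rows, so rows that do not move let the fingers close. It gives the time, the measured TCP pose, the force and the opening at its end, in the units of the state.
- robot.state(): the state, without advancing time (a new reading comes with each control period).
- cams.camera(name): name is "scene" or "side" or "wrist"; returns the picture (400x640x3 uint8, red, green, blue); there is no depth.
- cams.get_calibration(name): a dict with "intrinsics" (3x3 intrinsics, pixels), "k1" (the pictures are not rectified: a ray, as slopes to the right and down, at radius r is drawn at 1 + k1 r^2 times it, then the intrinsics apply), "pose" (4x4, takes a point from camera to world coordinates). Camera axes: x right, y down, z forward; pixel columns grow to the right and rows downward; lengths in mm; the calibration is good to about 2 mm. A picture is of the moment at which its call begins: read the wrist's pose just before it. get_calibration takes no time and is no camera call; for the wrist camera it gives the pose at the moment of the call.
- robot.hand_in(): hands the job in, once; it reports no verdict.
Trained networks look in the newest picture that a camera, given by its name, has taken for a name from the list of things; names that differ only in an ending like _2 or _b are one class to them, and where a whole thing is asked for, a point or a joint stands for the part that bears it (a point fixed in the world has none). Each returns a list of dicts, best first, with "score" (0 to 1); they miss things now and then, are a little off and sometimes report something else, mostly with a low value. They report only what shows in the picture. A call takes as long as a camera call. They do not tell look-alikes from the thing itself.
- models.recognise(camera, thing): "extent" ([left, top, right, bottom] in pixels, round what is visible of it).
- models.landmark_of(camera, thing): "position" ([column, row] in pixels: a listed point, or the origin of a listed thing).
The state is a dict: "t": time; "joint_pos": joint angles; "dq": joint speeds; "effort": joint torques, N m; "tool_pos": TCP position; "eef_rot": TCP orientation; "contact_force": force on the tool from outside, world axes, zero at the start; "ft_torque": the same for the moment, N m; "grip_width": opening from 0.0 (shut) to 1.0 (fully open).
Only numpy, scipy, OpenCV 4.12 (cv2) and the standard library are available. Lean on these libraries where they do the work, as an engineer would, in place of code of your own. Each camera call takes 0.05 s, during which the arm holds its last target.

### The job

Use the scoop to move every wooden ball toggle from the two-lane tray into the open wooden box, without touching the toggles with the fingers, and stand the scoop upright back on the green mat, wholly on it. Once all the toggles are in, shut the lid fully, and only then swing the hook round until it rests against the stud on the lid. Leave the mug, bottle and mallet alone.

Things in the scene. Friction and masses are not known exactly. Their poses are not given: they have to be found in the camera images.
- tray: fixed grey tray, 242 mm along x, 218 along y, 40 high, open on top; origin under its centre, on the bench. One wall along x splits it into two lanes; walls 6 thick; -x end towards the robot. The toggles start in the -x half of the lanes; the +x half is empty, with room to set the scoop down
- lane_a (a point): centre of the floor of the lane on the tray's +y side (53 mm from the tray's centre line), 5 mm above the bench; its flat floor runs from x -90 to +115 from here and is 100 wide; at -90 the end slopes up at 55 degrees to the rim, at +115 is an upright wall
- lane_b (a point): the same for the lane on the tray's -y side
- box: fixed wooden box, open on top, 130 mm along x, 150 along y, 60 high, walls and floor 6 thick; origin under its centre, on the bench. The lid hinges on the +x rim; a block 70 mm high that carries the hook stands outside the front (-x) wall, x -65 to -83, y 37 to 63. Its x points roughly to world +y (robot's left), its y towards the robot
- lid (a joint): lid angle, rad: 0 shut, 1.57 upright, more leans outward (limit 1.95). Wooden board 130 (x) x 150 x 8 mm; a stiff hinge keeps it wherever it is left, 2 to 3 N at its free edge moves it. A brass catch stud, 8 mm thick, 14 tall, stands on its upper face near the free edge, at box x -52, y -12 when shut
- lid_hinge (a point): middle of the lid's hinge line, at box x +65, y 0, 60.5 mm above the bench; its axes turn with the lid: the board reaches 130 mm towards -x, y along the hinge, z out of the upper (when open, outer) face, which is 8 mm from the hinge line
- lid_edge (a point): middle of the lid's free edge, half-way through its thickness, 130 mm from the hinge line
- hook (a joint): angle of the steel swing hook, rad: 0 closed, its curved end round the stud on the shut lid, at its stop; grows as it swings out away from the box (limit 1.9). Upright pivot; closes anticlockwise seen from above; light friction, stays where it is left
- hook_pivot (a point): pivot of the hook, at box x -74, y +50, 70 mm above the bench
- hook_peg (a point): the hook's upright round finger peg, 14 mm diameter: point on its axis, 12 mm below its top, 12 mm above the bar's upper face, 45 mm from the pivot, about 90 mm above the bench. It moves on an arc round the pivot; near the end it passes over the shut lid (lid top 69 mm above the bench)
- mat: fixed green cutting mat, 220 mm along its x, 170 along its y, 3 thick; origin under its centre
- scoop_grip (a point): centre of the scoop's grip, a wooden slab 14 mm thick (x), 36 wide (y), 66 tall, upright. Axes are the scoop's: z up when it stands, x from its open mouth (-x) to its back (+x). Underside 90 mm below this point, lip 66 mm towards -x; the strap that carries the grip ends 41 mm below it
- scoop_lip (a point): middle of the mouth lip of the loose aluminium scoop (160 g), on its underside; same axes. The pan reaches 92 mm from here towards +x, 88 wide outside, floor 2.5 thick, cheeks 3 thick, 45 high (none along the front 32 mm), back wall 45 high. It stands flat on its floor, on the mat at the start; holds 4 toggles easily
- toggle1_c (a point): centre of a loose wooden ball toggle, 26 mm diameter, 12 g, light wood with a thin dark line round it, in one of the tray's lanes at the start (3 to 6 toggles in all, the others are absent); rolls a little and soon stops
- toggle2_c (a point): centre of a loose wooden ball toggle, 26 mm diameter, 12 g, light wood with a thin dark line round it, in one of the tray's lanes at the start (3 to 6 toggles in all, the others are absent); rolls a little and soon stops
- toggle3_c (a point): centre of a loose wooden ball toggle, 26 mm diameter, 12 g, light wood with a thin dark line round it, in one of the tray's lanes at the start (3 to 6 toggles in all, the others are absent); rolls a little and soon stops
- toggle4_c (a point): centre of a loose wooden ball toggle, 26 mm diameter, 12 g, light wood with a thin dark line round it, in one of the tray's lanes at the start (3 to 6 toggles in all, the others are absent); rolls a little and soon stops
- toggle5_c (a point): centre of a loose wooden ball toggle, 26 mm diameter, 12 g, light wood with a thin dark line round it, in one of the tray's lanes at the start (3 to 6 toggles in all, the others are absent); rolls a little and soon stops
- toggle6_c (a point): centre of a loose wooden ball toggle, 26 mm diameter, 12 g, light wood with a thin dark line round it, in one of the tray's lanes at the start (3 to 6 toggles in all, the others are absent); rolls a little and soon stops
- mug: white mug, 95 mm high, 80 mm across, bystander; origin under its centre
- dye: amber dye bottle, 130 mm high, 60 mm across, bystander; origin under its centre
- mallet: mallet lying on the bench, black rubber head 100 x 62 x 62 mm, wooden handle 200 mm along its +y, bystander; origin under the head's centre
There are look-alikes about, which are no part of the job. Leave any grey, red or yellow look-alike of the part that bears toggle3_c alone.

How it is judged (in metres and radians):
On the way, in this order (a step that is already met when the one before it is completed fails the run):
1. every toggle is in the box (x of toggle1_c in the frame of box between -0.06 and 0.06 m and y of toggle1_c in the frame of box between -0.07 and 0.07 m and z of toggle1_c in the frame of box between 0 and 0.06 m and x of toggle2_c in the frame of box between -0.06 and 0.06 m and y of toggle2_c in the frame of box between -0.07 and 0.07 m and z of toggle2_c in the frame of box between 0 and 0.06 m and x of toggle3_c in the frame of box between -0.06 and 0.06 m and y of toggle3_c in the frame of box between -0.07 and 0.07 m and z of toggle3_c in the frame of box between 0 and 0.06 m and x of toggle4_c in the frame of box between -0.06 and 0.06 m and y of toggle4_c in the frame of box between -0.07 and 0.07 m and z of toggle4_c in the frame of box between 0 and 0.06 m and x of toggle5_c in the frame of box between -0.06 and 0.06 m and y of toggle5_c in the frame of box between -0.07 and 0.07 m and z of toggle5_c in the frame of box between 0 and 0.06 m and x of toggle6_c in the frame of box between -0.06 and 0.06 m and y of toggle6_c in the frame of box between -0.07 and 0.07 m and z of toggle6_c in the frame of box between 0 and 0.06 m), for 0.3 s.
2. the lid is shut on them (all of step 1 and value of joint lid below 0.05 rad), for 0.2 s.
3. the hook is swung closed over the shut lid (value of joint lid below 0.05 rad and value of joint hook below 0.08 rad), for 0.2 s.
At the end, for the whole second after the job is handed in: Every toggle present is inside the box, the lid is shut (under 0.05 rad), the hook is closed (under 0.08 rad) and the scoop stands upright (within 0.12 rad) on the mat, its grip -90 to +100 mm along the mat's x and within 65 mm along its y from the mat's centre (all of step 1 and all of step 3 and x of scoop_grip in the frame of mat between -0.09 and 0.1 m and y of scoop_grip in the frame of mat between -0.065 and 0.065 m and height (world z) of scoop_grip below 0.1 m and angle between scoop_grip's own z axis and vertical below 0.12 rad); the robot touches nothing.
It fails at once if the fingers touch a toggle (contact force between the fingers and toggle1 above 1 N or contact force between the fingers and toggle2 above 1 N or contact force between the fingers and toggle3 above 1 N or contact force between the fingers and toggle4 above 1 N or contact force between the fingers and toggle5 above 1 N or contact force between the fingers and toggle6 above 1 N).
It fails at once if the mug, bottle or mallet is pushed away or knocked over (distance of any of mug, dye, mallet from where it was at the start of the episode above 0.03 m or angle between any of mug, dye's own z axis and vertical above 0.5 rad).
Of toggle1, toggle2, toggle3, toggle4, toggle5, toggle6 only 3 to 6 are there at a start; the rules pass over those that are not, and their reading is None.
At some moment in a run one of scoop may be knocked a few centimetres aside while the robot is not near it.
It also fails if it takes over 210 s, if anything falls off the work surface, if the arm or the gripper's body presses on something with over 40 N, if the wrist force passes 120 N, or if a joint passes its speed limit or range.

## Working session

There is one attempt and no reset: what is moved stays moved. The work goes in short steps, Python scripts to look and compute and a tool call to move; the robot and the scene stay as the last step left them, time stands still between calls to the robot, and variables do not carry over. Pictures are saved under pics/ and viewed, and the job is handed in when it is done.

Besides the shell and the picture viewer there is one more tool, called after "Emit:" as name(argument=value, ...) on one line, values as JSON. arm_command: Moves the arm, as the interface text tells. Its arguments: {"type":"object","properties":{"rows":{"type":"string"},"grip_force":{"type":"number"}},"required":["rows"]}

```bash
ls; mkdir -p pics
cat > h.py <<'E'
import numpy as np, cv2
from workcell import robot, cams, models
from scipy.spatial.transform import Rotation as R
def snap(c,fn,crop=None,scale=1):
    im=cams.camera(c); 
    out=im[...,::-1]
    if crop: out=out[crop[1]:crop[3],crop[0]:crop[2]]
    if scale!=1: out=cv2.resize(out,None,fx=scale,fy=scale,interpolation=cv2.INTER_CUBIC)
    cv2.imwrite('pics/'+fn,out); return im
def ray(c,px,cal=None):
    cal=cal or cams.get_calibration(c); K=np.array(cal['intrinsics']);k=cal['k1'];T=np.array(cal['pose'])
    d=np.array([(px[0]-K[0,2])/K[0,0],(px[1]-K[1,2])/K[1,1]]);u=d.copy()
    for _ in range(30): u=d/(1+k*(u@u))
    v=T[:3,:3]@np.array([u[0],u[1],1]);return T[:3,3],v/np.linalg.norm(v)
def atz(c,px,z,cal=None):
    o,v=ray(c,px,cal);return o+v*(z-o[2])/v[2]
def proj(c,P,cal=None):
    cal=cal or cams.get_calibration(c); K=np.array(cal['intrinsics']);k=cal['k1'];T=np.array(cal['pose'])
    q=T[:3,:3].T@(np.array(P)-T[:3,3]);u=q[:2]/q[2];u=u*(1+k*(u@u));return np.array([K[0,0]*u[0]+K[0,2],K[1,1]*u[1]+K[1,2]])
def tri(obs):
    A=np.zeros((3,3));b=np.zeros(3)
    for c,px in obs:
        o,v=ray(c,px);M=np.eye(3)-np.outer(v,v);A+=M;b+=M@o
    return np.linalg.solve(A,b)
E
python3 - <<'E'
from h import *
np.set_printoptions(precision=1,suppress=True)
print(robot.finger_overhang); s=robot.state();print(s)
for c in ['scene','side','wrist']:
    snap(c,c+'0.png'); cal=cams.get_calibration(c); print(c,np.array(cal['intrinsics']),cal['k1'],np.array(cal['pose']))
E
```

```text
pics
19.0
{'t': 0.0, 'joint_pos': array([ 0. , 18. , -2.8, 69.3, -0. , 90. ]), 'dq': array([ 0. , -0. , -0. , -0.2,  0. , -0.1]), 'effort': array([  0., -54.,  34.,   0.,   0.,   0.]), 'tool_pos': array([599.4,  -0. , 209.6]), 'eef_rot': array([-179.9,    0. ,   90. ]), 'contact_force': array([ 0.5,  0.2, -0.1]), 'ft_torque': array([ 0.,  0., -0.]), 'grip_width': 1.0011598440690597}
scene [[379.    0.  320.1]
 [  0.  379.  203.2]
 [  0.    0.    1. ]] -0.05480993127727598 [[   0.8    0.4   -0.5 1045.9]
 [   0.6   -0.5    0.6 -509. ]
 [  -0.    -0.7   -0.7  727.8]
 [   0.     0.     0.     1. ]]
side [[415.7   0.  318.6]
 [  0.  415.7 202.4]
 [  0.    0.    1. ]] -0.0745031895360374 [[ -0.9  -0.2   0.3 342.6]
 [ -0.3   0.5  -0.8 776.5]
 [  0.   -0.8  -0.5 575. ]
 [  0.    0.    0.    1. ]]
wrist [[284.5   0.  321.5]
 [  0.  284.5 199.4]
 [  0.    0.    1. ]] -0.0025977462303597896 [[  1.    0.   -0.  600.6]
 [  0.   -1.   -0.3  74.9]
 [ -0.    0.3  -1.  373.5]
 [  0.    0.    0.    1. ]]
```

View pics/scene0.png

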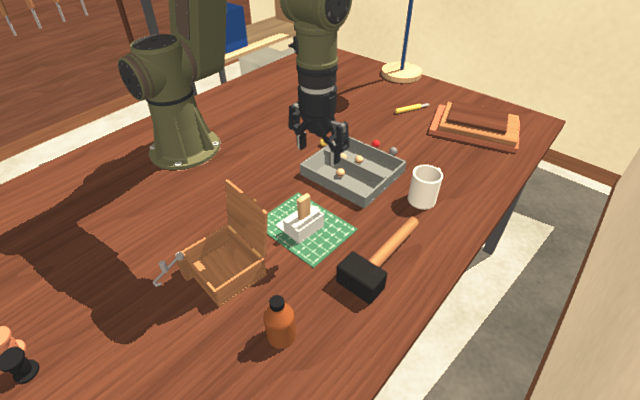

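View pics/side0.png

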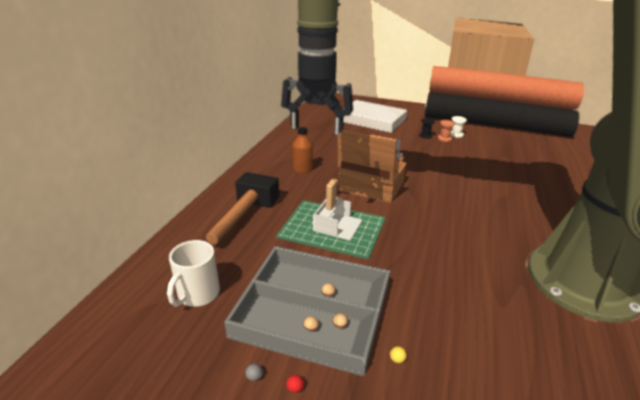

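View pics/wrist0.png

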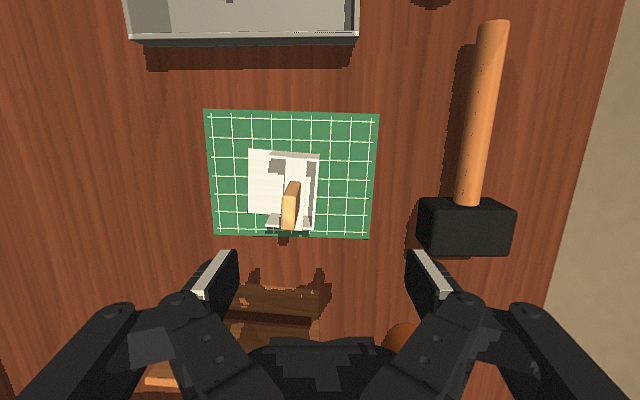

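The bench runs box (-y), mat with the scoop in the middle, tray (+y). In the side view three pale toggles show at about (328,289), (311,324) and (341,320). Grey (254,372), red (295,384) and yellow (398,354) balls lie outside the tray, and those are the look-alikes to leave. Next I'll measure.

Run:
```python
from h import *
np.set_printoptions(precision=1,suppress=True)
for c in ['scene','side','wrist']:
    snap(c,c+'1.png')
Z=dict(tray=0,lane_a=5,lane_b=5,box=0,lid_hinge=60.5,lid_edge=None,hook_pivot=70,hook_peg=90,mat=0,scoop_grip=93,scoop_lip=3,toggle1_c=18,mug=0,dye=0,mallet=0)
for n,z in Z.items():
  for c in ['scene','side','wrist']:
    for r in models.landmark_of(c,n)[:7 if 'tog' in n else 2]:
        if r['score']<.2: continue
        p=r['position'];print(n,c,round(r['score'],2),np.array(p),atz(c,p,z) if z is not None else '')
print(robot.state()['t'])
```

```text
tray scene 0.83 [350.7 171.1] [508.4 262.7   0. ]
tray scene 0.35 [343.5 178.9] [514.9 217.7   0. ]
tray side 0.69 [311.8 310. ] [518.1 259.8   0. ]
lane_a scene 0.62 [361.1 162.9] [511.8 312.6   5. ]
lane_a scene 0.61 [343.6 181.9] [527.5 201.7   5. ]
lane_a side 0.98 [321.9 292.9] [512.8 215.9   5. ]
lane_a side 0.62 [300.7 327.3] [521.6 309.5   5. ]
lane_b scene 0.62 [361.1 162.9] [511.8 312.6   5. ]
lane_b scene 0.61 [343.6 181.9] [527.5 201.7   5. ]
lane_b side 0.98 [321.9 292.9] [512.8 215.9   5. ]
lane_b side 0.62 [300.7 327.3] [521.6 309.5   5. ]
box scene 0.58 [228.6 269.7] [ 516.  -230.9    0. ]
box side 0.81 [371.4 182.7] [ 516.7 -254.4    0. ]
box side 0.66 [198.2 295.4] [737.  297.4   0. ]
box wrist 0.87 [269.5 323.2] [ 518.1 -245.    -0. ]
lid_hinge scene 0.87 [244.5 237.9] [ 515.6 -168.7   60.5]
lid_hinge side 0.56 [366.2 178. ] [ 516.5 -165.9   60.5]
lid_hinge side 0.51 [325.1 290.3] [492.9 262.6  60.5]
lid_hinge wrist 0.75 [260.3 308.6] [ 520.7 -170.2   60.5]
lid_edge scene 0.95 [243.6 195.1] 
lid_edge side 0.81 [365.  134.4] 
lid_edge wrist 0.68 [402.8 335.5] 
hook_
[... 740 characters left out ...]
2.1 -12.1   3. ]
scoop_lip side 0.75 [328.6 289.6] [503.8 201.    3. ]
scoop_lip side 0.61 [357.7 228.9] [498.9 -16.8   3. ]
scoop_lip wrist 0.66 [252.2 179. ] [508.1 -10.1   3. ]
toggle1_c scene 0.49 [161.7 266.8] [ 401.3 -336.4   18. ]
toggle1_c side 0.28 [254.5 197.6] [779.1 -42.   18. ]
mug scene 0.81 [422.2 197.1] [739.8 298.7   0. ]
mug side 0.64 [198.8 291.7] [741.4 288.3   0. ]
dye scene 0.62 [276.  335.3] [ 722.8 -276.6    0. ]
dye side 0.81 [302.6 167.7] [ 732.9 -274.9    0. ]
dye wrist 0.81 [405.1 333.5] [ 735.1 -264.9    0. ]
mallet scene 0.82 [357.3 284.3] [775.4 -65.6   0. ]
mallet side 0.58 [251.8 198.9] [797. -60.   0.]
mallet wrist 0.59 [450.2 216.9] [781.1 -65.1   0. ]
2.55
```

Emit:
arm_command(rows="16 -7 -10 0 0 0 85;16 -7 -10 0 0 0 85;16 -7 -10 0 0 0 85;16 -7 -10 0 0 0 85;16 -7 -10 0 0 0 85;16 -7 -10 0 0 0 85;16 -7 -10 0 0 0 85;16 -7 -10 0 0 0 85;16 -7 -10 0 0 0 85;16 -7 -10 0 0 0 85;16 -7 -10 0 0 0 85;0 0 0 0 0 0 85")

```text
t: 3.55
tool_pos: [519.3, 182.7, 324.6]
eef_rot: [-179.9, -0.1, 89.8]
contact_force: [0.3, -0.2, 0.3]
grip_width: 0.995
```

Run:
```python
from h import *
np.set_printoptions(precision=1,suppress=True)
s=robot.state();print(s['t'],s['tool_pos'],s['eef_rot'])
cal=cams.get_calibration('wrist');snap('wrist','w2.png')
for n,z in dict(tray=0,lane_a=5,scoop_grip=93,mat=0,toggle1_c=18).items():
    for r in models.landmark_of('wrist',n)[:7]:
        if r['score']>.15: print(n,round(r['score'],2),np.array(r['position']),atz('wrist',r['position'],z,cal))
```

```text
3.55 [519.3 182.7 324.6] [-179.9   -0.1   89.8]
tray 0.94 [322.6 111.7] [521.4 259.1   0. ]
tray 0.25 [321.5 148.1] [519.4 199.9   0. ]
lane_a 0.74 [322.   73.7] [520.6 315.9   5. ]
lane_a 0.69 [319.5 146.6] [516. 203.   5.]
scoop_grip 0.73 [353.1 292. ] [569.7 -19.2  93. ]
```

View pics/w2.png

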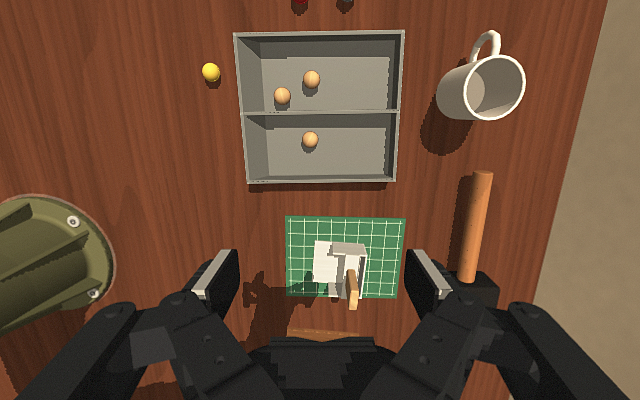

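The wrist view shows the whole tray floor: two pale toggles in lane a at (311,79) and (282,96), and one in lane b at (310,140). That makes 3 in all, and the yellow ball at (211,72) is outside the tray. Next I'll work out the tray, mat and scoop yaw.

Run:
```python
from h import *
np.set_printoptions(precision=1,suppress=True)
cal=cams.get_calibration('wrist')
for p in [(234,33),(405,30),(397,182),(247,184)]: print('rim',atz('wrist',p,40,cal))
for p in [(311,79),(282,96),(310,140)]: print('tog',atz('wrist',p,18,cal))
for p in [(285,217),(406,219),(397,298),(287,297)]: print('mat',atz('wrist',p,3,cal))
im=cams.camera('wrist')[...,::-1]
cv2.imwrite('pics/c3.png',cv2.resize(im[15:190,200:420],None,fx=3.5,fy=3.4,interpolation=cv2.INTER_CUBIC))
cv2.imwrite('pics/c4.png',cv2.resize(im[205:315,270:420],None,fx=5,fy=5,interpolation=cv2.INTER_CUBIC))
im=cams.camera('side')[...,::-1]
cv2.imwrite('pics/c5.png',cv2.resize(im[170:260,270:400],None,fx=6,fy=6,interpolation=cv2.INTER_CUBIC))
im=cams.camera('scene')[...,::-1]
cv2.imwrite('pics/c6.png',cv2.resize(im[185:270,260:360],None,fx=7,fy=7,interpolation=cv2.INTER_CUBIC))
```

```text
rim [398.4 360.3  40. ]
rim [635.6 361.7  40. ]
rim [639.5 145.9  40. ]
rim [398.2 144.1  40. ]
tog [503.5 302.3  18. ]
tog [458.2 278.3  18. ]
tog [500.2 211.1  18. ]
mat [451.6  73.1   3. ]
mat [670.4  68.    3. ]
mat [665.9 -99.4   3. ]
mat [447.8 -96.3   3. ]
```

View pics/c3.png

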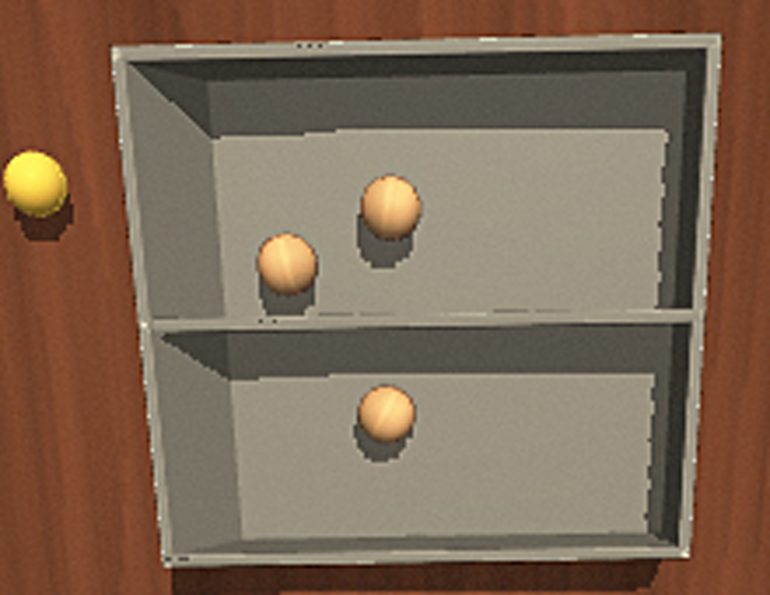

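View pics/c4.png

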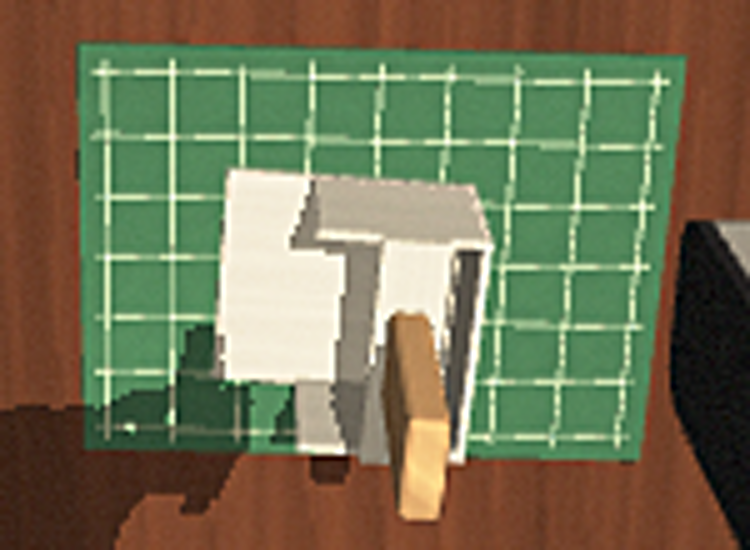

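View pics/c5.png

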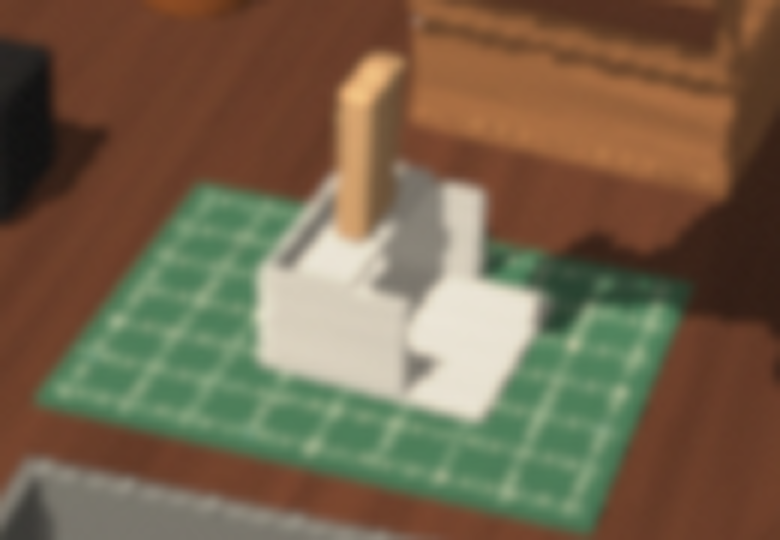

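View pics/c6.png

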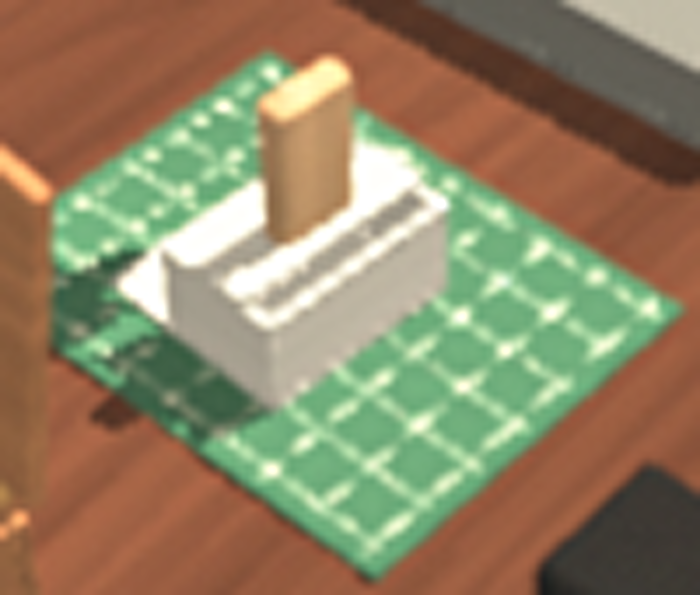

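Run:
```python
from h import *
im=cv2.imread('pics/wrist1.png')
cv2.imwrite('pics/d1.png',cv2.resize(im[135:245,195:390],None,fx=4,fy=4,interpolation=cv2.INTER_CUBIC))
im=snap('scene','s2.png')[...,::-1]
cv2.imwrite('pics/d2.png',cv2.resize(im[125:215,290:415],None,fx=6,fy=6,interpolation=cv2.INTER_CUBIC))
im=snap('side','sd2.png')[...,::-1]
cv2.imwrite('pics/d3.png',cv2.resize(im[240:375,220:400],None,fx=4,fy=4,interpolation=cv2.INTER_CUBIC))
```

```text
(no output)
```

View pics/d1.png

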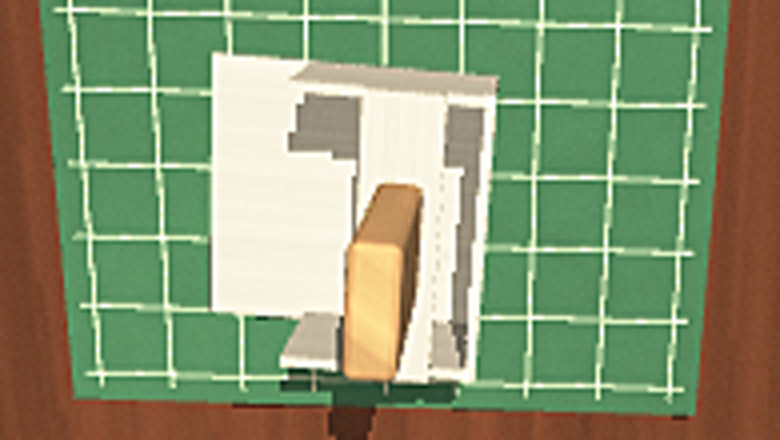

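View pics/d2.png

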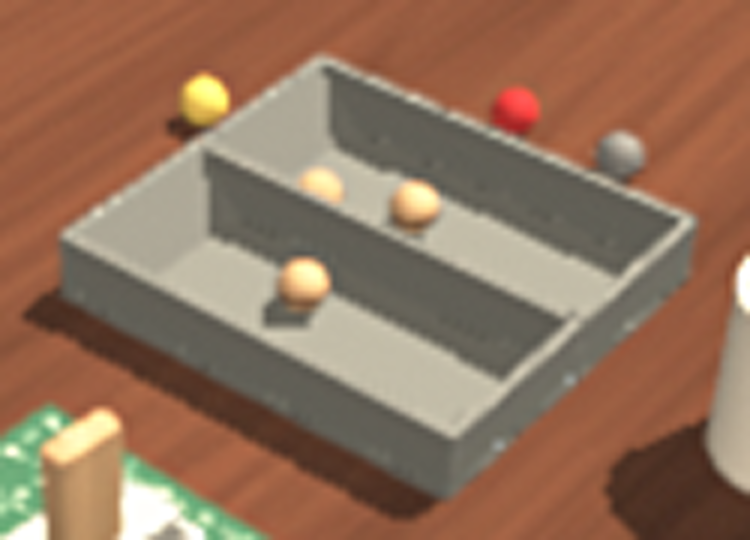

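View pics/d3.png

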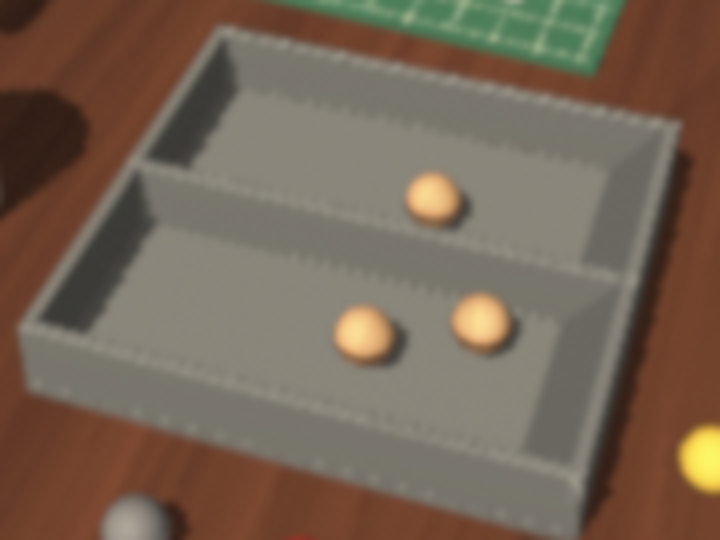

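```bash
cat >> h.py <<'E'
def Ttcp(s):
    T=np.eye(4);T[:3,:3]=R.from_euler('xyz',s['eef_rot'],degrees=True).as_matrix();T[:3,3]=s['tool_pos'];return T
E
python3 - <<'E'
from h import *
from scipy.optimize import least_squares
np.set_printoptions(precision=2,suppress=True)
s=robot.state();calw=cams.get_calibration('wrist');X=np.linalg.inv(Ttcp(s))@np.array(calw['pose'])
print(X); np.save('X.npy',X)
cal0=dict(calw);cal0['pose']=Ttcp({'eef_rot':[-179.9,0,90],'tool_pos':[599.4,0,209.6]})@X; print(cal0['pose'])
cs=cams.get_calibration('scene');cd=cams.get_calibration('side')
C={'mm':(-121,-109),'mp':(-121,109),'pm':(121,-109),'pp':(121,109)}
obs=[(cs,'mp',(343.7,134.2)),(cs,'pp',(405.3,161.3)),(cs,'pm',(365.3,197.5)),(cs,'mm',(300.3,164.5)),
(cd,'pm',(276.3,246.8)),(cd,'mm',(390,270.8)),(cd,'mp',(364.5,360.5)),(cd,'pp',(225.5,321.8)),
(calw,'mp',(232.3,29.2)),(calw,'pp',(405.4,25.8)),(calw,'pm',(396.6,178)),(calw,'mm',(247.4,181))]
obs[8:]=[(calw,'mp',(233,28.5)),(calw,'pp',(405.5,25.8)),(calw,'pm',(396.8,178.2)),(calw,'mm',(246.7,181.5))]
def pt(q,x,y,z): c,s_=np.cos(q[2]),np.sin(q[2]);return (q[0]+c*x-s_*y,q[1]+s_*x+c*y,z)
def solve(obs,x0):
    f=lambda q:np.concatenate([proj(None,pt(q,*p),c)-px for c,p,px in obs])
    r=least_squares(f,x0,x_scale=[1,1,.01]);print(r.x[:2],np.degrees(r.x[2]),'res',r.fun.reshape(-1,2).round(1).tolist());return r.x
o=[(c,(*C[k],40),p) for c,k,p in obs]
solve(o,[518,255,0]);
for i in range(3): solve(o[4*i:4*i+4],[518,255,0])
print('scoop(lip)')
so=[(cal0,(0,44,5.5),(248,148.8)),(cal0,(0,-44,5.5),(248,212.8)),(cal0,(92,44,48),(319.5,154.5)),(cal0,(92,-44,48),(313,230.5))]
solve(so,[500,-15,0])
print('mat')
mo=[(calw,(-110,85,3),(270+79/5,205+43/5)),(calw,(110,85,3),(270+687/5,205+57/5)),(calw,(110,-85,3),(270+637/5,205+461/5)),(calw,(-110,-85,3),(270+86/5,205+449/5)),
(cs,(110,-85,3),(260+376/7,185+578/7)),(cs,(110,85,3),(260+680/7,185+305/7)),(cs,(-110,85,3),(260+272/7,185+55/7)),
(cd,(-110,85,3),(270+597/6,170+530/6)),(cd,(110,85,3),(270+38/6,170+402/6)),(cd,(110,-85,3),(270+205/6,170+185/6)),(cd,(-110,-85,3),(270+690/6,170+287/6))]
solve(mo,[560,-15,0])
E
```

```text
[[   0.     -0.96   -0.29   74.92]
 [   1.      0.     -0.      0.86]
 [   0.     -0.29    0.96 -163.66]
 [   0.      0.      0.      1.  ]]
[[  1.     0.    -0.   600.55]
 [  0.    -0.96  -0.29  74.92]
 [ -0.     0.29  -0.96 373.26]
 [  0.     0.     0.     1.  ]]
[516.94 258.72] 0.4042260583028322 res [[-0.7, -0.6], [0.7, -0.1], [-0.4, 0.4], [-1.2, -0.8], [-1.9, -1.3], [-0.3, -0.4], [0.6, -0.5], [-2.0, -0.8], [-1.8, -0.3], [0.8, -0.8], [-0.4, 1.2], [-1.0, -0.1]]
[518.25 258.98] 0.552153307961138 res [[-0.5, -0.5], [1.1, -0.1], [0.2, 0.5], [-0.9, -0.6]]
[515.13 259.34] 0.1023035523279355 res [[-0.8, -1.1], [0.8, 0.2], [1.2, 0.4], [-1.3, -0.6]]
[517.79 258.49] 0.5118533360665236 res [[-1.3, 0.0], [1.2, -0.8], [0.3, 1.2], [-0.3, 0.1]]
scoop(lip)
[501.96 -12.35] -3.6503355805840303 res [[-0.6, -1.0], [0.2, -0.4], [-0.8, 2.9], [1.3, -2.0]]
mat
[559.46  -7.95] -1.708030190547103 res [[-0.8, -0.1], [-0.5, -0.2], [-0.0, -0.5], [-0.9, -0.5], [-0.6, -0.3], [-0.0, 0.2], [-1.3, -0.8], [-1.4, -0.5], [-1.2, -1.1], [-1.5, -1.0], [0.0, -1.0]]
```

```bash
cat >> h.py <<'E'
from scipy.optimize import least_squares
def pt(q,x,y,z): c,s_=np.cos(q[2]),np.sin(q[2]);return (q[0]+c*x-s_*y,q[1]+s_*x+c*y,z)
def solve(obs,x0):
    f=lambda q:np.concatenate([proj(None,pt(q,*p),c)-px for c,p,px in obs])
    r=least_squares(f,x0,x_scale=[1,1,.01]);print(r.x[:2].round(1),np.degrees(r.x[2]).round(2),'res',r.fun.reshape(-1,2).round(1).tolist());return r.x
def wcal(s=None):
    c=dict(cams.get_calibration('wrist'));
    if s: c['pose']=Ttcp(s)@np.load('X.npy')
    return c
E
python3 - <<'E'
from h import *
cal0=wcal({'eef_rot':[-179.9,0,90],'tool_pos':[599.4,0,209.6]})
so=[(cal0,(0,44,5.5),(248,148.8)),(cal0,(0,-44,5.5),(248,212.8)),(cal0,(92,44,3),(319.5,154.5)),(cal0,(92,44,48),(318.8,158.8)),(cal0,(92,-44,48),(313,230.5)),
(cal0,(66-7,18,126),(195+348/4,135+243/4)),(cal0,(66+7,18,126),(195+403/4,135+243/4)),(cal0,(66+7,-18,126),(195+396/4,135+379/4)),(cal0,(66-7,-18,126),(195+348/4,135+377/4))]
q=solve(so,[500,-15,0]);print('grip',pt(q,66,0,93))
q=solve(so[:5],[500,-15,0]);print('grip',pt(q,66,0,93))
E
```

```text
[502.9 -11.1] -4.05 res [[0.3, -1.9], [0.6, -1.2], [0.5, -2.8], [0.9, -1.9], [1.8, -2.4], [-1.3, 0.1], [0.4, 1.2], [0.4, 3.7], [-2.4, 3.2]]
grip (np.float64(568.7255745739412), np.float64(-15.803238399428318), 93)
[501.7 -13.2] -4.58 res [[-0.2, -0.2], [-0.4, 0.2], [-0.1, -0.5], [0.2, 0.7], [0.5, -0.2]]
grip (np.float64(567.5256707826816), np.float64(-18.505163079404976), 93)
```

Emit:
arm_command(rows="-20 5 12 0 0 0.5 85;-20 5 12 0 0 0.5 85;-20 5 12 0 0 0.5 85;-20 5 12 0 0 0.5 85;-20 5 12 0 0 0.5 85;-20 5 12 0 0 0.5 85;-20 5 12 0 0 0.5 85;-20 5 12 0 0 0.5 85;-20 5 12 0 0 0.5 85;-19 5 12 0 0 0 85;0 0 0 0 0 0 85;0 0 0 0 0 0 85")

```text
t: 5.1
tool_pos: [562.1, -31.4, 196.1]
eef_rot: [-179.8, -0.0, 84.8]
contact_force: [0.3, 1.1, -0.2]
grip_width: 0.997
```

Run:
```python
from h import *
np.set_printoptions(precision=2,suppress=True)
s=robot.state();print(s['t'],s['tool_pos'],s['eef_rot'])
cal=wcal(s)
im=snap('wrist','w3.png')[...,::-1];cv2.imwrite('pics/w3c.png',cv2.resize(im[120:320,180:460],None,fx=2.8,fy=2.8,interpolation=cv2.INTER_CUBIC))
snap('side','sd3.png',(270,150,420,270),5)
```

```text
5.1 [562.11 -31.42 196.12] [-179.83   -0.02   84.81]
```

View pics/w3c.png

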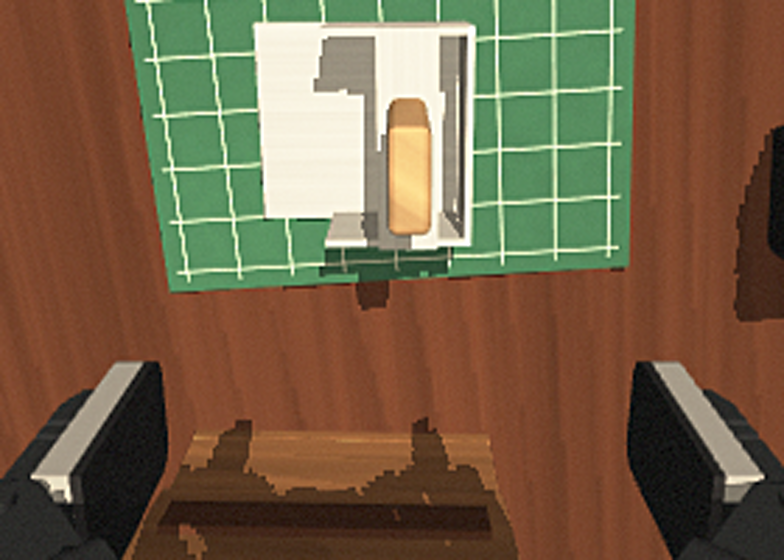

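View pics/sd3.png

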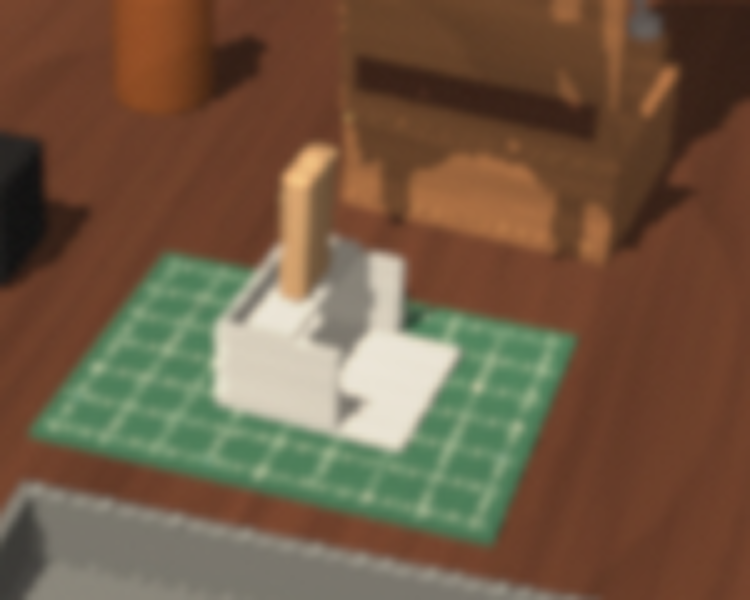

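Run:
```python
from h import *
cal=wcal(robot.state())
g=lambda x,y:(180+x/2.8-.3,120+y/2.8-.3)
so=[(cal,(0,44,5.5),g(254,24)),(cal,(0,-44,5.5),g(265,218)),(cal,(92,44,48),g(476,27)),(cal,(92,-44,48),g(471,245)),
(cal,(59,18,126),g(387,126)),(cal,(73,18,126),g(432,126)),(cal,(73,-18,126),g(432,234)),(cal,(59,-18,126),g(387,234))]
for o in (so,so[:4]):
    q=solve(o,[500,-15,0]);p=pt(q,66,0,93);print('grip',p, (Ttcp(robot.state())[:3,:3].T@(np.array(p)-robot.state()['tool_pos'])).round(1))
```

```text
[502.2 -10.6] -4.3 res [[-0.5, -1.6], [0.1, -1.2], [-0.5, -2.1], [0.2, -1.5], [-0.5, 0.1], [0.3, -0.2], [0.4, 2.5], [0.3, 2.7]]
grip (np.float64(568.0333694121059), np.float64(-15.568290363721406), 93) [ 15.5   4.7 103.5]
[502.2 -12.3] -4.6 res [[-0.1, -0.3], [0.2, 0.0], [-0.2, -0.0], [0.1, 0.3]]
grip (np.float64(568.0321175271177), np.float64(-17.555501320039355), 93) [ 13.5   4.9 103.5]
```

Emit:
arm_command(rows="7 2.5 0 0 0 0 85;7 2.5 0 0 0 0 85;0 0 18 0 0 0 85;0 0 18 0 0 0 85;0 0 18 0 0 0 85;0 0 18 0 0 0 85;0 0 18 0 0 0 85;0 0 12 0 0 0 85;0 0 0 0 0 0 85")

```text
t: 5.95
tool_pos: [577.2, -2.8, 98.6]
eef_rot: [179.3, -0.3, 85.7]
contact_force: [-0.6, -0.1, -1.2]
grip_width: 0.996
```

Emit:
arm_command(rows="-7 -4 0 0 0 0 85;0 0 0 0 0 0 85;0 0 0 0 0 0 85")

```text
t: 6.2
tool_pos: [573.6, -7.1, 100.4]
eef_rot: [179.2, -0.3, 85.9]
contact_force: [0.8, 0.4, -0.2]
grip_width: 0.994
```

Emit:
arm_command(rows="-6 -3 2 0.4 0.3 0 85;-5 -3 2 0.4 0 0 85;0 0 2 0 0 0 85;0 0 0 0 0 0 85")

```text
t: 6.53
tool_pos: [568.5, -18.8, 97.2]
eef_rot: [179.7, -0.6, 85.9]
contact_force: [0.2, 0.1, -0.3]
grip_width: 0.994
```

Aligned within about 1 mm. I'll go down 4 mm and close.

Emit:
arm_command(rows="1 0 4 0 0.5 0.3 85;0 0 0 0 0 0 60;0 0 0 0 0 0 30;0 0 0 0 0 0 5;0 0 0 0 0 0 5;0 0 0 0 0 0 5;0 0 0 0 0 0 5;0 0 0 0 0 0 5;0 0 0 0 0 0 5;0 0 0 0 0 0 5", grip_force=60)

```text
t: 7.37
tool_pos: [568.6, -18.1, 93.0]
eef_rot: [179.7, -1.2, 85.5]
contact_force: [-0.1, -0.3, 0.4]
grip_width: 0.133
```

Run:
```python
from h import *
s=robot.state();print(s)
snap('wrist','w4.png');snap('side','sd4.png',(250,120,420,270),4)
```

```text
{'t': 7.3667, 'joint_pos': array([ -2.55896443,  18.60092342, -17.77124337,  53.32211857,
         1.18928346,  91.93885492]), 'dq': array([ 0.05599812, -0.11874213, -0.06215743, -0.02179887,  0.02884698,
       -0.00428266]), 'effort': array([ 1.95516902e-01, -5.15757251e+01,  3.11628664e+01, -2.00380166e-01,
        1.95271885e-01, -5.08248399e-03]), 'tool_pos': array([568.60299497, -18.1050794 ,  92.98767651]), 'eef_rot': array([179.73463629,  -1.198931  ,  85.50813012]), 'contact_force': array([-0.14704827, -0.25359883,  0.41340608]), 'ft_torque': array([-0.10864044,  0.01476705, -0.0133502 ]), 'grip_width': 0.13328516354351547}
```

View pics/w4.png

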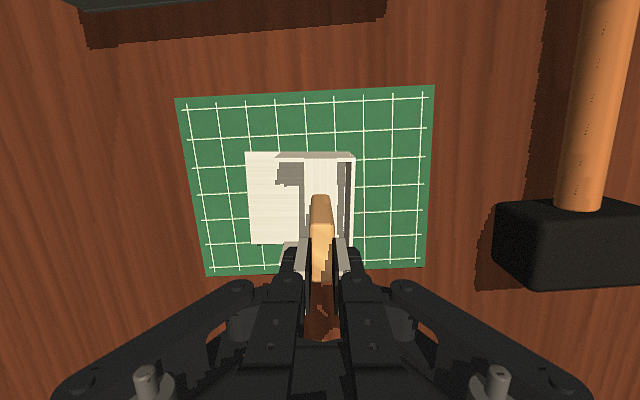

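View pics/sd4.png

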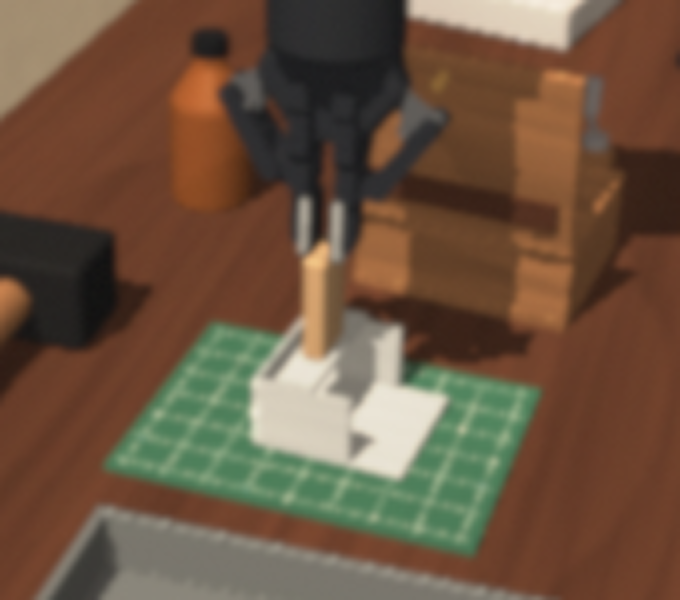

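Run:
```python
from h import *
s=robot.state();T=Ttcp(s)
for d in (0,19):
    P=T[:3,3]+T[:3,2]*d
    print(d,P.round(1),proj('wrist',P,wcal(s)).round(1),'side crop',((proj('side',P)-[250,120])*4).round(0),'scene',proj('scene',P).round(1))
snap('scene','s4.png',(230,130,390,270),5)
for c,z in (('side',93),('scene',93)):
  cams.camera(c)
  for r in models.landmark_of(c,'scoop_grip'): print(c,r['score'],r['position'],atz(c,r['position'],93).round(1))
```

```text
0 [568.6 -18.1  93. ] [320.2 237.3] side crop [324. 283.] scene [303.3 204.6]
19 [568.7 -17.7  74. ] [320.4 225.8] side crop [322. 312.] scene [303.7 210.1]
side 0.95 [332.9, 193.7] [560.5  -7.2  93. ]
scene 0.65 [303.7, 207.0] [575.2 -23.8  93. ]
scene 0.48 [287.8, 215.8] [566.8 -71.   93. ]
```

View pics/s4.png

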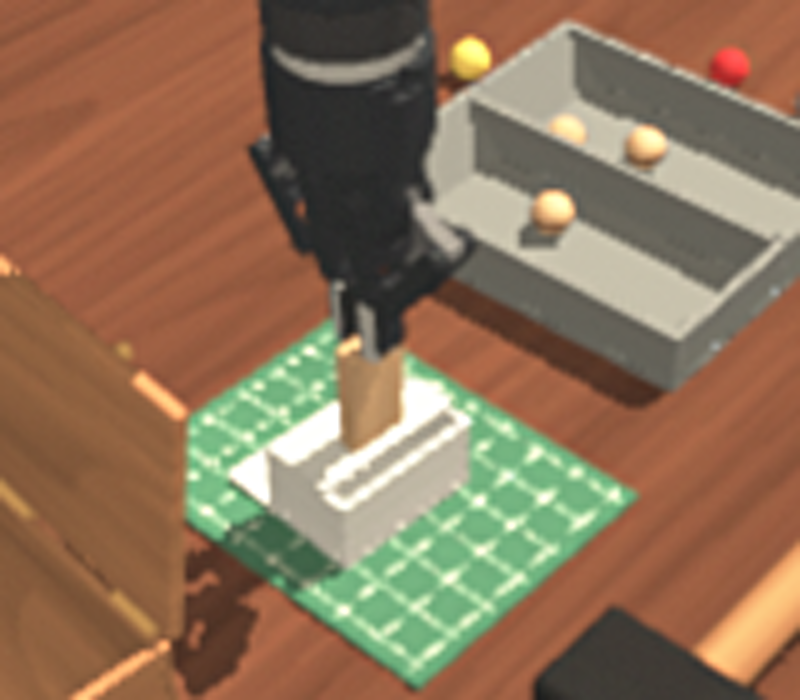

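Emit:
arm_command(rows="0 0 0 0 0 0 50;0 0 0 0 0 0 50;0 0 0 0 0 0 50;0 0 3 0 0 0 50;0 0 3 0 0 0 50;0 0 3 0 0 0 50;0 0 0 0 0 0 50")

```text
t: 8.3
tool_pos: [569.2, -17.6, 83.1]
eef_rot: [179.7, -1.2, 85.5]
contact_force: [0.1, -0.6, 0.4]
grip_width: 0.589
```

Run:
```python
from h import *
s=robot.state();print(s['tool_pos'],s['eef_rot'],s['contact_force'],s['grip_width'])
snap('scene','s5.png',(260,150,360,250),7);snap('side','sd5.png',(280,130,400,260),5)
```

```text
[569.18012483 -17.60927439  83.12705449] [179.68435781  -1.2412595   85.51821079] [ 0.05326327 -0.64565495  0.38664878] 0.5885292113576126
```

View pics/s5.png

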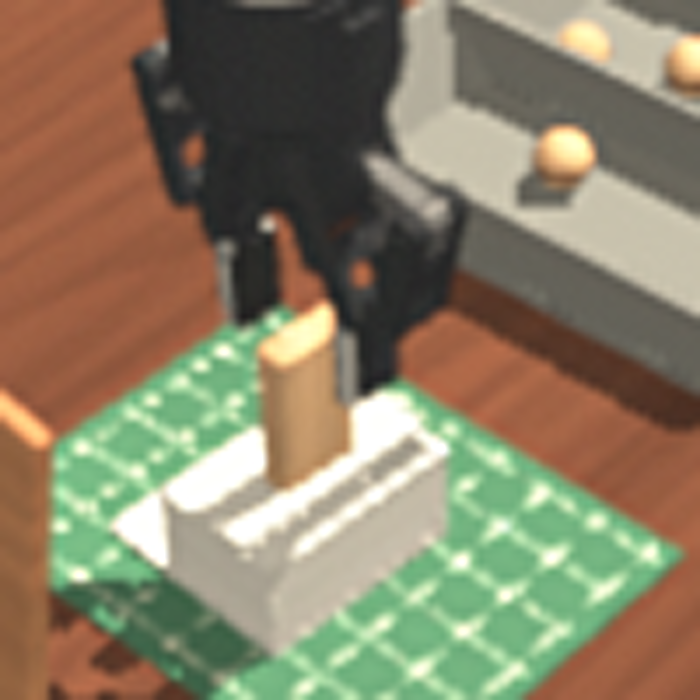

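View pics/sd5.png

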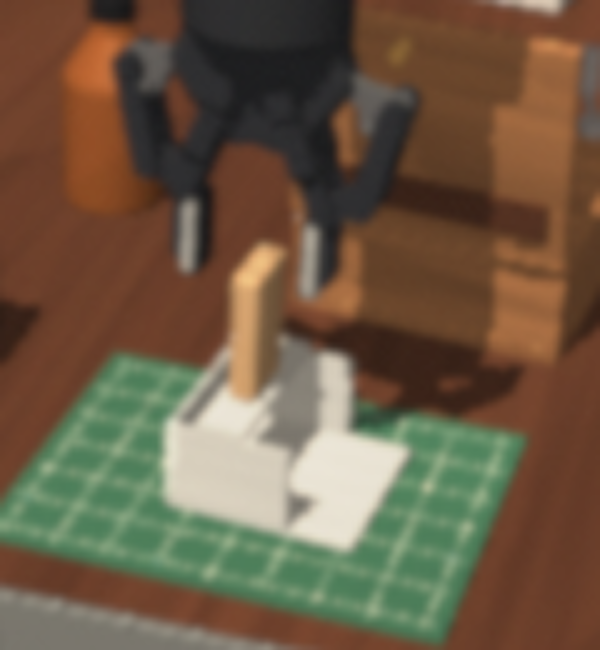

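Run:
```python
from h import *
print(tri([('scene',(312.9,205.7)),('side',(317.6,184))]).round(1),tri([('scene',(295.7,196)),('side',(342.4,189))]).round(1))
# slab top centre: 
print(tri([('scene',(260+298/7,150+335/7)),('side',(280+260/5,130+258/5))]).round(1))
# scoop pan back +y bottom / top corner
```

```text
[599.6 -16.2 106.3] [541.3 -15.8 104.3]
[567.8 -19.6 116.3]
```

Emit:
arm_command(rows="0 0 2 0 0 0 40;0 0 2 0 0 0 40;0 0 2 0 0 0 40;0 0 2 0 0 0 40;0 0 0 0 0 0 40")

```text
t: 8.82
tool_pos: [569.8, -17.5, 75.0]
eef_rot: [179.6, -1.2, 85.5]
contact_force: [-0.1, -0.1, 0.2]
grip_width: 0.468
```

Emit:
arm_command(rows="0 0 2 0 0 0 40;0 0 2 0 0 0 40;0 0 2 0 0 0 40;0 0 2 0 0 0 40;0 0 0 0 0 0 40")

```text
t: 9.23
tool_pos: [569.8, -17.3, 66.1]
eef_rot: [179.6, -1.2, 85.5]
contact_force: [0.4, -0.3, 0.2]
grip_width: 0.466
```

Run:
```python
from h import *
s=robot.state();print(s['tool_pos'],s['eef_rot'],s['contact_force'],s['grip_width'])
snap('scene','s6.png',(260,150,360,250),7);snap('side','sd6.png',(280,130,400,260),5)
```

```text
[569.7612204  -17.27146892  66.09120985] [179.63701412  -1.24425963  85.51794718] [ 0.37655067 -0.27057813  0.17003496] 0.46577925562890643
```

View pics/s6.png

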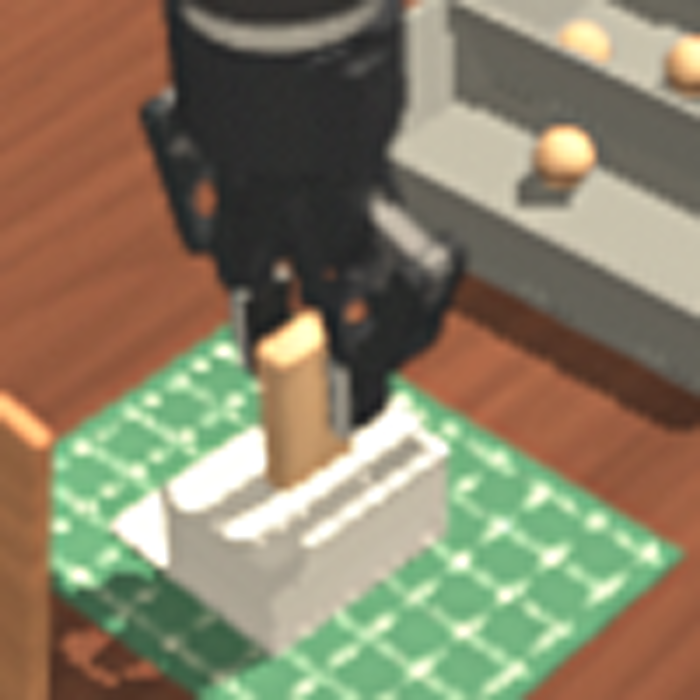

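View pics/sd6.png

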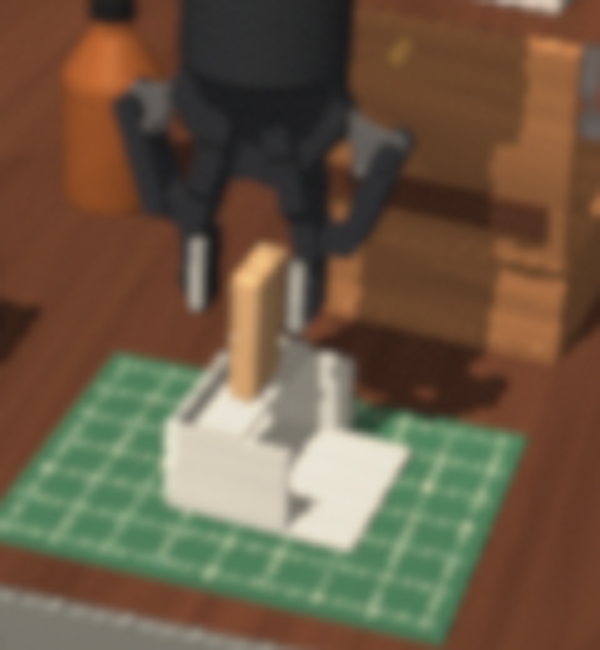

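Emit:
arm_command(rows="0 -1 3 0 0.6 0 40;0 0 3 0 0.6 0 40;0 0 0 0 0 0 20;0 0 0 0 0 0 5;0 0 0 0 0 0 5;0 0 0 0 0 0 5;0 0 0 0 0 0 5;0 0 0 0 0 0 5;0 0 0 0 0 0 5")

```text
t: 10.08
tool_pos: [569.1, -17.1, 60.0]
eef_rot: [179.6, -2.6, 85.5]
contact_force: [0.1, 0.3, -0.3]
grip_width: 0.154
```

Run:
```python
from h import *
s=robot.state();print(s['tool_pos'],s['eef_rot'],s['contact_force'],s['grip_width'])
snap('scene','s7.png',(260,150,360,250),7);snap('side','sd7.png',(280,130,400,260),5);snap('wrist','w7.png')
```

```text
[569.08658688 -17.14831417  60.0134768 ] [179.59652643  -2.58591728  85.50858982] [ 0.0738166  0.2852798 -0.2827794] 0.15419608336830598
```

View pics/s7.png

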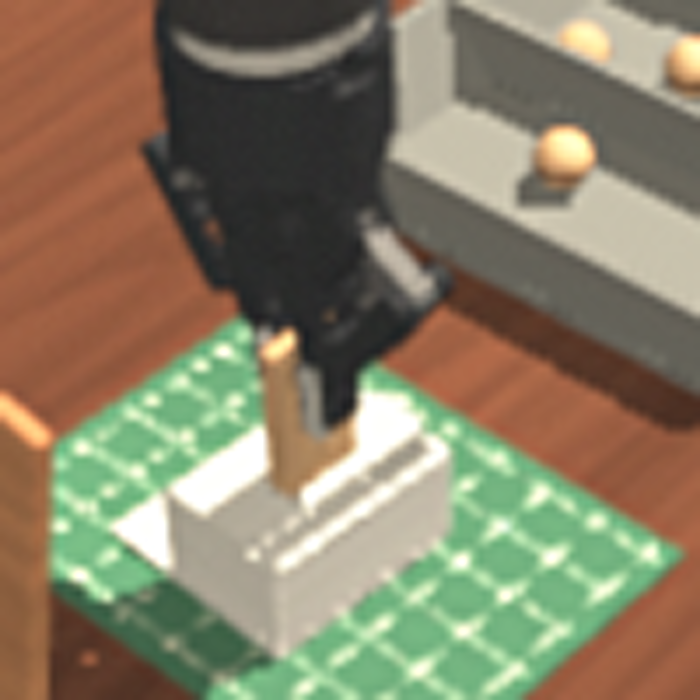

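View pics/sd7.png

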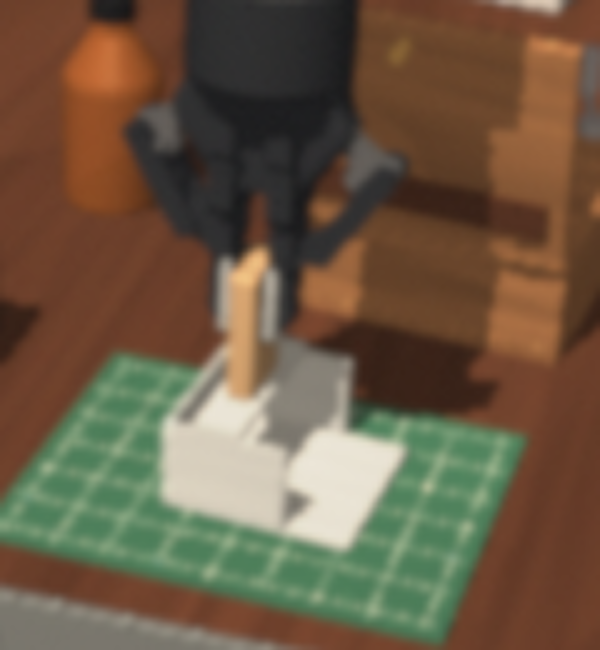

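View pics/w7.png

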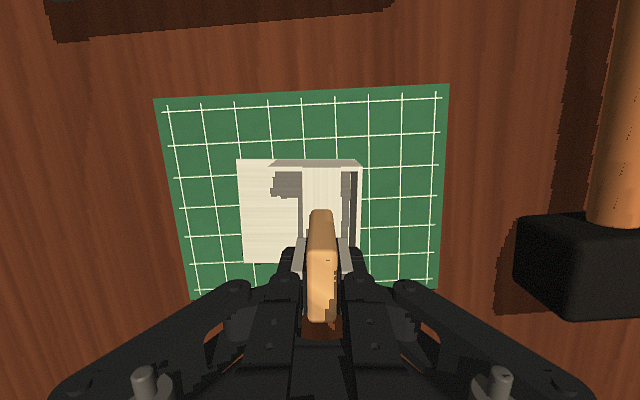

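Emit:
arm_command(rows="0 0 0 0 0 0 30;0 0 0 0 0 0 30;0 0 0 0 -1.2 0.5 30;0 0 0 0 -1.2 0 30;0 0 0 0 0 0 30;0 0 0 0 0 0 30")

```text
t: 10.73
tool_pos: [569.5, -17.1, 60.4]
eef_rot: [179.6, 0.1, 84.9]
contact_force: [0.8, 0.3, -0.2]
grip_width: 0.351
```

Emit:
arm_command(rows="0 0 1 0.4 0 -0.4 5;0 0 0 0 0 0 5;0 0 0 0 0 0 5;0 0 0 0 0 0 5;0 0 0 0 0 0 5;0 0 0 0 0 0 5;0 0 0 0 0 0 5;0 0 -5 0 0 0 5;0 0 -8 0 0 0 5;0 0 -8 0 0 0 5;0 0 -8 0 0 0 5;0 0 0 0 0 0 5")

```text
t: 11.73
tool_pos: [568.5, -17.0, 90.6]
eef_rot: [-179.9, 0.1, 85.4]
contact_force: [0.8, 0.6, -1.2]
grip_width: 0.159
```

Run:
```python
from h import *
s=robot.state();print(s['tool_pos'],s['eef_rot'],s['contact_force'],s['grip_width'])
snap('scene','s8.png',(260,130,360,250),5);snap('side','sd8.png',(280,130,400,260),5);snap('wrist','w8.png')
```

```text
[568.48122941 -16.97991457  90.61541669] [-1.79866824e+02  6.95767011e-02  8.53868113e+01] [ 0.83110233  0.61691678 -1.17620566] 0.15876539379886973
```

View pics/s8.png

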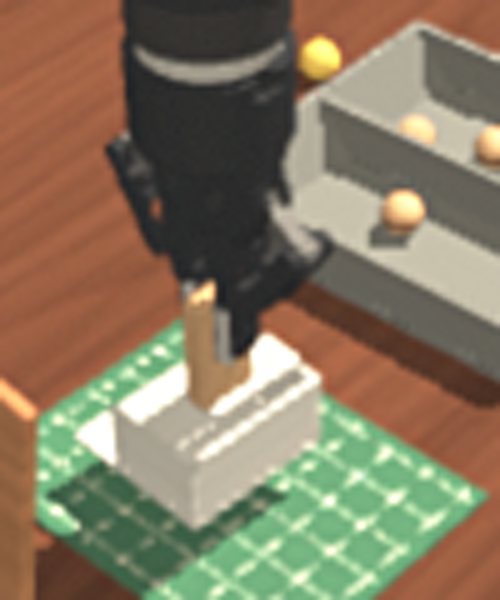

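View pics/sd8.png

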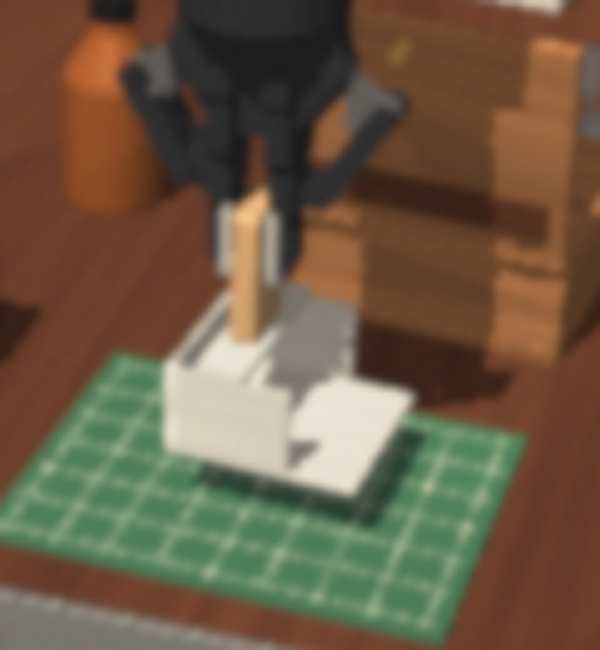

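View pics/w8.png

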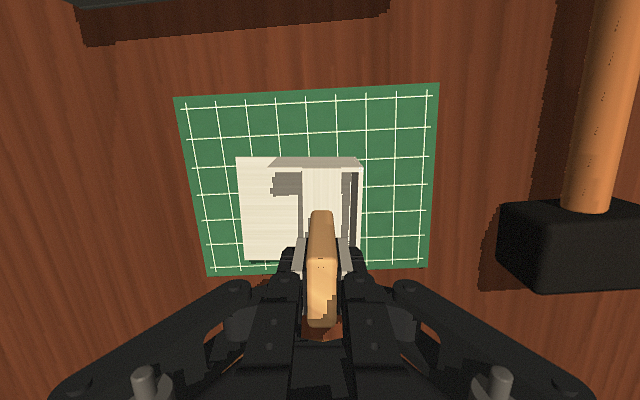

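Run:
```python
from h import *
im=cv2.imread('pics/w8.png')
cv2.imwrite('pics/w8c.png',cv2.resize(im[140:280,220:380],None,fx=4.5,fy=4.2,interpolation=cv2.INTER_CUBIC))
```

```text
(no output)
```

View pics/w8c.png

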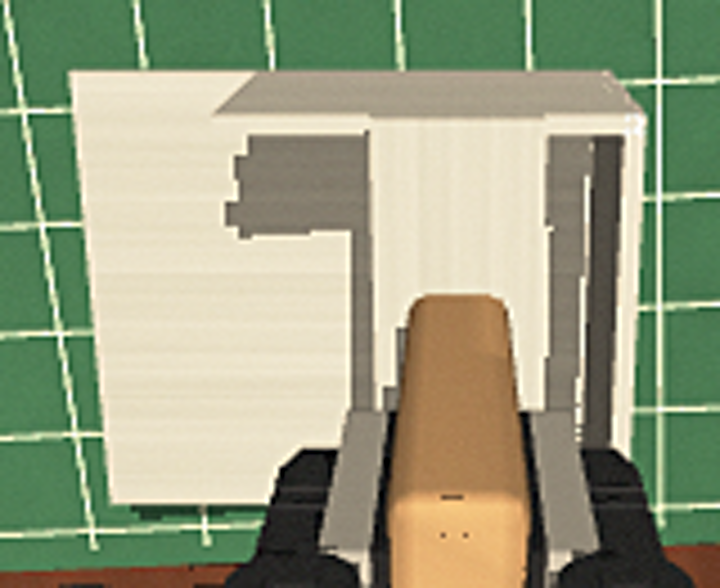

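Run:
```python
from h import *
s={'tool_pos':[568.48,-16.98,90.6],'eef_rot':[-179.87,0.07,85.39]}
cal=wcal(s)
g=lambda x,y:np.array((220+x/4.5-.4,140+y/4.2-.4))
ob=[((0,44,2.5),g(70,71)),((0,-44,2.5),g(110,503)),((92,44,0),g(608,71)),((92,44,45),g(645,113))]
f=lambda q:np.concatenate([proj(None,pt(q,p[0],p[1],p[2]+q[3]),cal)-px for p,px in ob])
r=least_squares(f,[500,-15,-.07,33],x_scale=[1,1,.01,1]);print(r.x,np.degrees(r.x[2]),r.fun.round(1))
q=r.x;T=Ttcp(s)
for n,l in (('lip',(0,0,0)),('grip',(66,0,90))):
    P=np.array(pt(q,l[0],l[1],l[2]+q[3]));print(n,P.round(1),(T[:3,:3].T@(P-T[:3,3])).round(1))
print('yaw rel', np.degrees(q[2])-(85.39-90))
```

```text
[ 5.02996433e+02 -1.31099636e+01 -8.11473907e-02  3.40462579e+01] -4.649403008199227 [-0.1 -0.   0.1 -0.1  0.2 -0.4 -0.1  0.4]
lip [503.  -13.1  34. ] [ -1.3 -65.5  56.7]
grip [568.8 -18.5 124. ] [ -1.5   0.3 -33.4]
yaw rel -0.03940300819922715
```

Emit:
arm_command(rows="0 0 -20 0 0 -1 5;5 2 -20 0 0 -1 5;20 2 -8 0 0 -1 5;25 2 0 0 0 -1 5;28 2 0 0 0 -1 5;28 2 0 0 0 0 5;28 2 0 0 0 0 5;28 2 0 0 0 0 5;25 2 0 0 0 0 5;15 1 0 0 0 0 5;5 0 0 0 0 0 5;0 0 0 0 0 0 5")

```text
t: 12.88
tool_pos: [582.6, 197.5, 132.4]
eef_rot: [-179.2, 0.1, 90.4]
contact_force: [0.6, -0.7, -1.2]
grip_width: 0.155
```

Emit:
arm_command(rows="5 7 0 -0.8 0 0 5;3 5 0 0 0 0 5;1 1 0 0 0 0 5;0 0 0 0 0 0 5")

```text
t: 13.22
tool_pos: [596.3, 204.1, 131.3]
eef_rot: [180.0, 0.3, 90.3]
contact_force: [-1.0, -0.6, -2.4]
grip_width: 0.153
```

Run:
```python
from h import *
s=robot.state();print(s['t'],s['tool_pos'],s['eef_rot'],s['contact_force'])
snap('wrist','w9.png');snap('scene','s9.png',(280,110,420,220),5.5)
```

```text
13.2167 [596.31617213 204.09078167 131.32191624] [179.95381029   0.25554527  90.27638638] [-1.03586697 -0.6192114  -2.4318152 ]
```

View pics/w9.png

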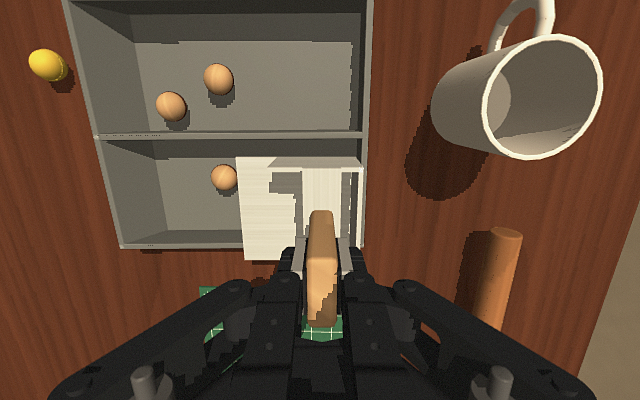

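View pics/s9.png

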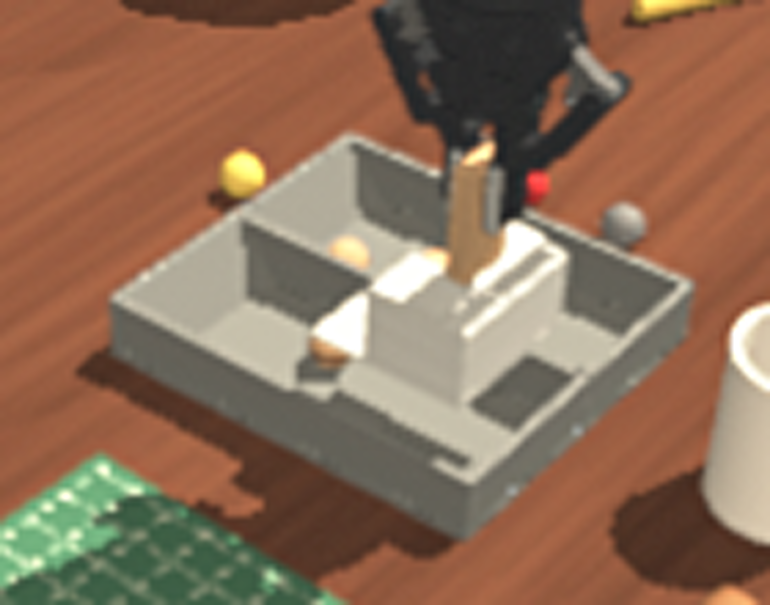

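Run:
```python
from h import *
s={'tool_pos':[596.32,204.09,131.32],'eef_rot':[179.95,.256,90.28]};cal=wcal(s)
q=[517,258.7,np.radians(.4)]
for n,p in {'mm':(-121,-109,40),'mid-left top':(-121,3,40),'midleft bot':(-121,-3,40),'mid right':(115,-3,40),'mid right+':(115,3,40),'pm':(121,-109,40)}.items(): print(n,proj(0,pt(q,*p),cal).round(1))
for p in [(224,177),(171,106),(218,78)]: print(atz(0,p,18,cal).round(1))
im=cv2.imread('pics/w9.png')
cv2.imwrite('pics/w9c.png',cv2.resize(im[120:260,80:380],None,fx=2.6,fy=2.6,interpolation=cv2.INTER_CUBIC))
```

```text
mm [119.1 248.4]
mid-left top [ 91.9 132.6]
midleft bot [ 93.5 139.6]
mid right [361.4 138.9]
mid right+ [361.7 131.9]
pm [363.3 247.9]
[500.2 216.7  18. ]
[457.6 283.6  18. ]
[503.5 307.7  18. ]
```

View pics/w9c.png

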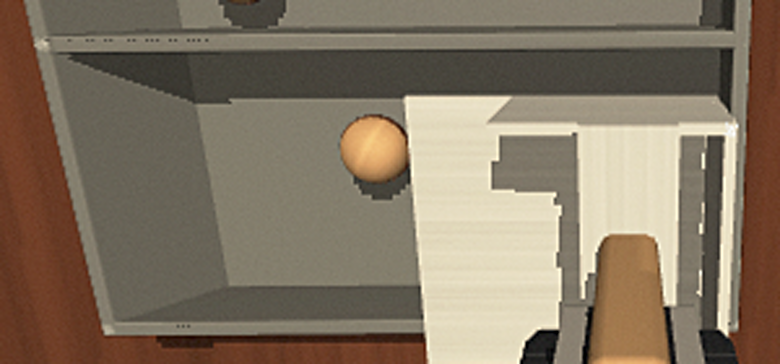

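Emit:
arm_command(rows="1 0 8 0 0 0 5;1 0 8 0 0 0 5;1 0 4 0 0 0 5;0 0 0 0 0 0 5")

```text
t: 13.65
tool_pos: [596.2, 205.4, 109.5]
eef_rot: [180.0, 0.3, 90.1]
contact_force: [0.0, 0.3, -1.2]
grip_width: 0.152
```

Emit:
arm_command(rows="1 0 10 0 0 -0.3 5;0.5 0 10 0 0 0 5;0 0 10 0 0 0 5;0 0 8 0 0 0 5;0 0 5 0 0 0 5;0 0 0 0 0 0 5")

```text
t: 14.15
tool_pos: [595.9, 206.6, 61.4]
eef_rot: [180.0, 0.3, 90.5]
contact_force: [-0.4, -2.6, 8.9]
grip_width: 0.158
```

Emit:
arm_command(rows="0 -3 -0.5 0 0 0 5;0 -6 0 0 0 0 5;0 -6 0 0 0 0 5;0 -6 0 0 0 0 5;0 -6 0 0 0 0 5;0 -6 0 0 0 0 5;0 -6 0 0 0 0 5;0 -6 0 0 0 0 5;0 -6 0 0 0 0 5;0 -6 0 0 0 0 5;0 -6 0 0 0 0 5;0 0 0 0 0 0 5")

```text
t: 15.15
tool_pos: [526.1, 206.2, 61.6]
eef_rot: [179.9, 0.3, 90.5]
contact_force: [0.2, 0.1, -0.2]
grip_width: 0.156
```

Run:
```python
from h import *
s=robot.state();print(s['t'],s['tool_pos'],s['eef_rot'],s['contact_force'],s['grip_width'])
snap('wrist','w10.png')
```

```text
15.15 [526.14936666 206.17930748  61.6274073 ] [179.90753005   0.27956665  90.4959124 ] [ 0.19570128  0.05784024 -0.18327831] 0.15587400853321842
```

View pics/w10.png

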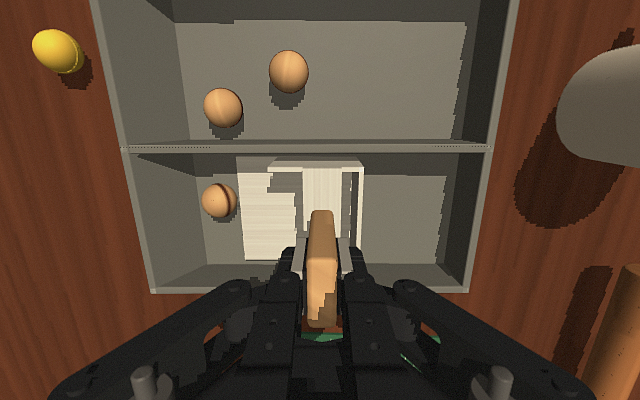

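Emit:
arm_command(rows="0 -4 0 0 0 0 5;0 -6 0 0 0 0 5;0 -6 0 0 0 0 5;0 -6 0 0 0 0 5;0 -5 0 0 0 0 5;0 -3 0 0 0 0 5;0 0 0 0 0 0 5")

```text
t: 15.78
tool_pos: [494.5, 206.0, 61.7]
eef_rot: [179.8, 0.3, 90.5]
contact_force: [0.3, 1.2, -0.7]
grip_width: 0.159
```

Run:
```python
from h import *
s=robot.state();print(s['t'],s['tool_pos'],s['eef_rot'],s['contact_force'],s['grip_width'])
snap('wrist','w11.png',(100,120,400,300),2.6)
```

```text
15.7833 [494.548758   206.02921011  61.70803155] [179.81107839   0.26539695  90.47459069] [ 0.33172791  1.21136907 -0.69279565] 0.15911215904997064
```

View pics/w11.png

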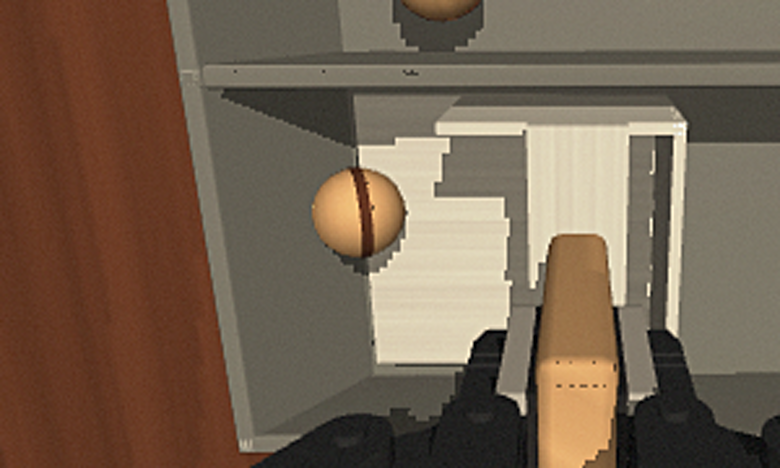

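Emit:
arm_command(rows="0 -1 -1 2 0 0 5;0 0 -2.5 5 0 0 5;0 0 -2.5 5 0 0 5;0 0 -2.5 5 0 0 5;0 0 -4 4 0 0 5;0 0 -8 0 0 0 5;0 0 -10 0 0 0 5;0 0 0 0 0 0 5")

```text
t: 16.5
tool_pos: [501.9, 205.7, 89.7]
eef_rot: [-158.3, 0.3, 90.5]
contact_force: [0.3, 1.3, -0.5]
grip_width: 0.155
```

Run:
```python
from h import *
s=robot.state();print(s['t'],s['tool_pos'],s['eef_rot'],s['contact_force'],s['grip_width'])
snap('wrist','w12.png',(100,80,420,300),2.4);snap('side','sd12.png',(210,190,410,380),3)
```

```text
16.5 [501.91480157 205.71609242  89.70473753] [-158.30839325    0.31397656   90.53423907] [ 0.34156239  1.26943191 -0.53662332] 0.15506046902956125
```

View pics/w12.png

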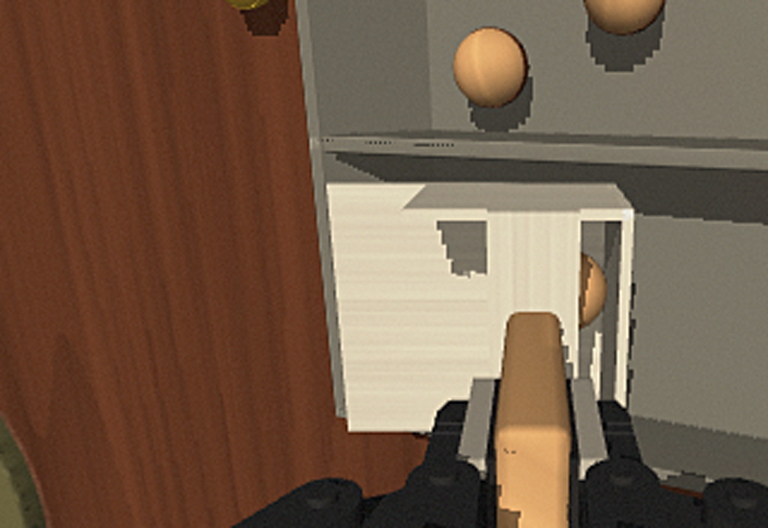

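View pics/sd12.png

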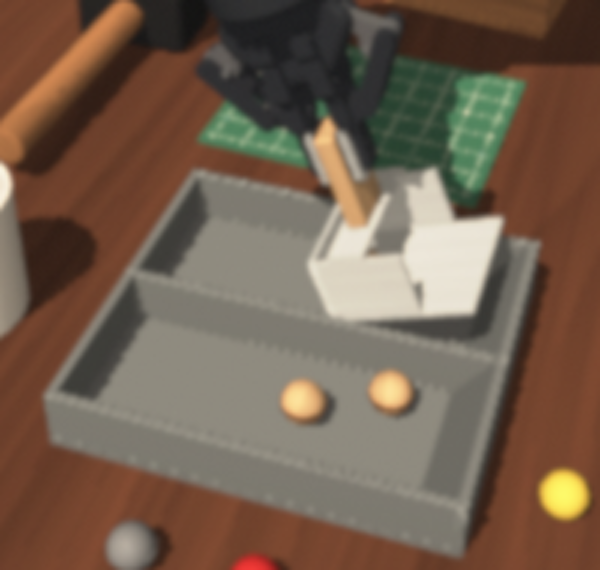

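The toggle now sits at the back of the tilted pan (wrist crop (595,290)). Next I'll lift it and carry it towards the box, looking at the box on the way.

Emit:
arm_command(rows="0 -6 -15 0 0 0 5;0 -9 -23 0 0 0 5;-5 -9 -23 0 0 0 5;-12 -9 -23 0 0 0 5;-20 -9 -23 0 0 0 5;-25 -9 -23 0 0 0 5;-28 -9 -23 0 0 0 5;-28 -9 -20 0 0 0 5;-28 -3 -6 0 0 0 5;-28 0 0 0 0 0 5;-20 0 0 0 0 0 5;-10 0 0 0 0 0 5")

```text
t: 17.6
tool_pos: [492.2, -1.6, 293.5]
eef_rot: [-159.0, 0.5, 91.3]
contact_force: [0.4, 0.5, -1.6]
grip_width: 0.16
```

Run:
```python
from h import *
s=robot.state();print(s['t'],s['tool_pos'],s['eef_rot'],s['contact_force'],s['grip_width'])
snap('wrist','w13.png')
```

```text
17.6 [492.20120871  -1.56419233 293.48712023] [-159.01860052    0.45746397   91.3159814 ] [ 0.3807656   0.51867621 -1.5721256 ] 0.16002947306197196
```

View pics/w13.png

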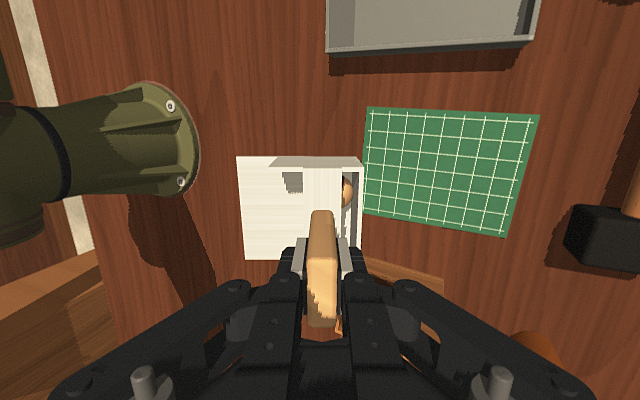

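Run:
```python
from h import *
im=cv2.imread('pics/scene0.png')
cv2.imwrite('pics/e1.png',cv2.resize(im[170:315,140:290],None,fx=4,fy=4,interpolation=cv2.INTER_CUBIC))
im=cv2.imread('pics/side0.png')
cv2.imwrite('pics/e2.png',cv2.resize(im[115:210,320:420],None,fx=6,fy=6,interpolation=cv2.INTER_CUBIC))
im=cv2.imread('pics/wrist0.png')
cv2.imwrite('pics/e3.png',cv2.resize(im[260:400,120:420],None,fx=2.5,fy=2.5,interpolation=cv2.INTER_CUBIC))
```

```text
(no output)
```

View pics/e1.png

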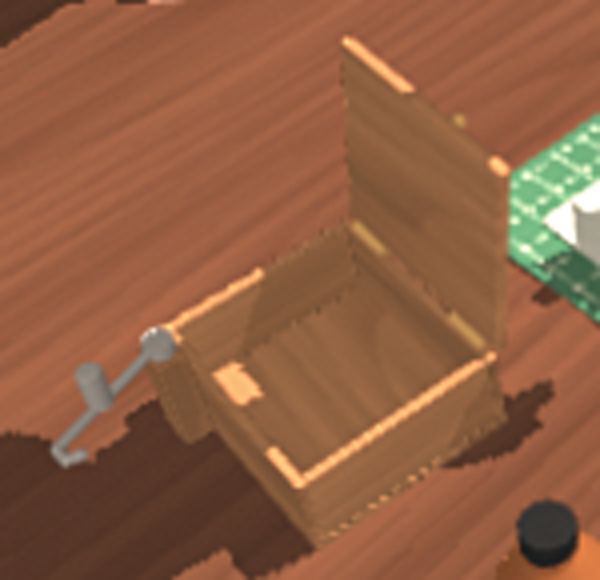

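View pics/e2.png

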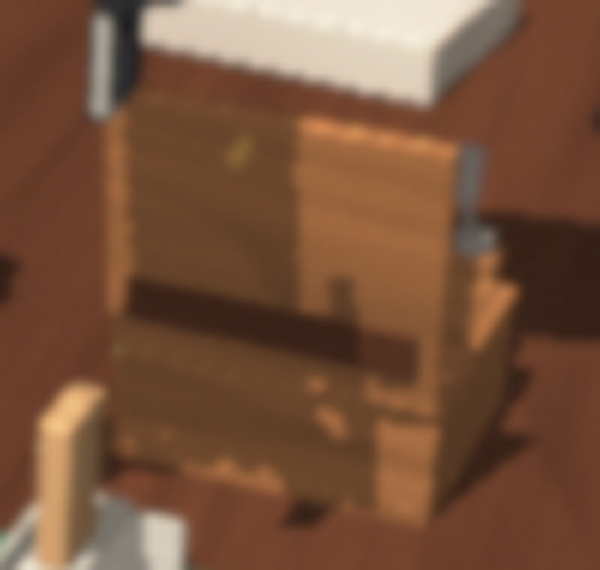

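View pics/e3.png

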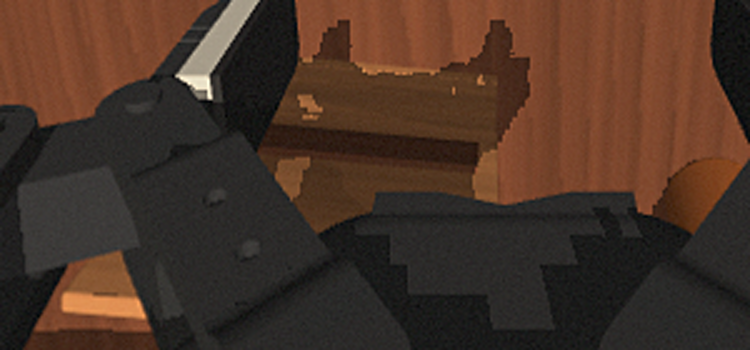

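Run:
```python
from h import *
cs=cams.get_calibration('scene');cd=cams.get_calibration('side')
g=lambda x,y:np.array((140+x/4-.4,170+y/4-.4));h=lambda x,y:np.array((320+x/6-.4,115+y/6-.4))
B=[(cs,(-65,-75,60),g(300,485)),(cs,(-65,-75,0),g(315,545)),(cs,(65,-75,60),g(495,355)),(cs,(65,-75,0),g(503,425)),(cd,(65,75,0),h(425,525)),(cd,(65,-75,0),h(110,455))]
L=[(cs,(130,75,0),g(345,40)),(cs,(130,-75,0),g(500,178)),(cd,(130,75,8),h(458,147)),(cd,(130,-75,8),h(107,103))]
def f(q):
    o=[proj(0,pt(q,*p),c)-px for c,p,px in B]
    for c,(r,y,n),px in L: o.append(proj(0,pt(q,65-r*np.cos(q[3])+n*np.sin(q[3]),y,60.5+r*np.sin(q[3])+n*np.cos(q[3])),c)-px)
    return np.concatenate(o)
r=least_squares(f,[517,-233,1.57,1.6],x_scale=[1,1,.01,.01]);q=r.x
print(q,np.degrees(q[2:]),r.fun.reshape(-1,2).round(1).tolist())
for n,p in dict(hinge=(65,0,60),pivot=(-74,50,70),stud=(-52,-12,75),front=(-65,0,60)).items(): print(n,np.round(pt(q,*p),1))
print('lid top',[np.round(pt(q,65-130*np.cos(q[3]),y,60.5+130*np.sin(q[3])),1) for y in (75,-75)])
```

```text
[ 512.53009225 -237.75021341    1.45129247    1.72739607] [83.1529331  98.97250442] [[-1.2, 0.5], [0.5, 1.1], [0.0, 0.0], [0.8, -1.4], [0.1, 0.8], [0.1, -0.4], [-0.8, -0.4], [-0.0, -1.1], [-0.5, 1.6], [-0.8, -2.3]]
hinge [ 520.3 -173.2   60. ]
pivot [ 454.1 -305.3   70. ]
stud [ 518.2 -290.8   75. ]
front [ 504.8 -302.3   60. ]
lid top [array([ 448.2, -144.1,  188.9]), array([ 597.2, -162. ,  188.9])]
```

Emit:
arm_command(rows="-8 2 -1 0 0.3 0.7 5;-16 5 -2 0 0.3 0.7 5;-24 5 -2 0 0.3 0.7 5;-26 5 -2 0 0.3 0.7 5;-26 5 -2 0 0.3 0.7 5;-26 5 -2 0 0.3 0.7 5;-26 5 -2 0 0.3 0.7 5;-26 5 -2 0 0.3 0.7 5;-24 5 -2 0 0.3 0.7 5;-16 5 -2 0 0.3 0.7 5;-8 3 -1 0 0 0.5 5;0 0 0 0 0 0 5")

```text
t: 18.65
tool_pos: [537.3, -231.2, 290.6]
eef_rot: [-159.0, 0.1, 83.2]
contact_force: [-0.9, 0.4, -1.9]
grip_width: 0.152
```

Emit:
arm_command(rows="-3 3 6 0 0 0 5;-3 6 12 0 0 0 5;-3 6 14 0 0 0 5;0 6 14 0 0 0 5;0 5 13 0 0 0 5;0 4 10 0 0 0 5;0 1 3 0 0 0 5;0 0 0 0 0 0 5")

```text
t: 19.32
tool_pos: [540.3, -229.7, 206.3]
eef_rot: [-159.0, -0.2, 83.9]
contact_force: [-0.1, -0.1, -1.9]
grip_width: 0.157
```

Run:
```python
from h import *
s=robot.state();print(s['t'],s['tool_pos'],s['eef_rot'],s['contact_force'],s['grip_width'])
snap('scene','s14.png',(130,100,330,310),2.8);snap('wrist','w14.png')
```

```text
19.3167 [ 540.28767365 -229.72795646  206.31670798] [-158.9840559    -0.18645924   83.86116867] [-0.08648394 -0.09879036 -1.88464299] 0.1569820920538903
```

View pics/s14.png

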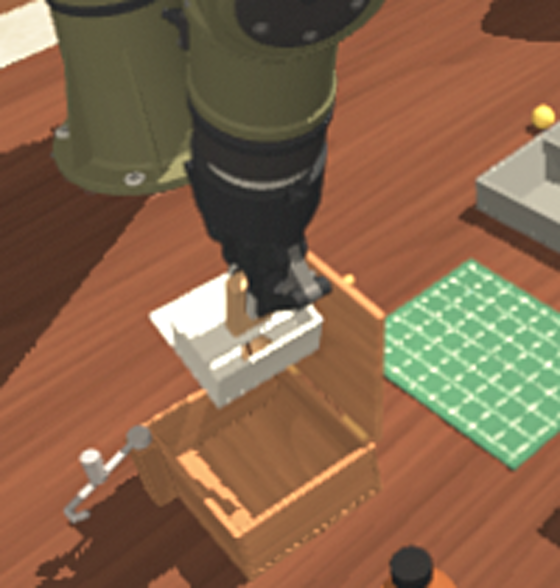

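View pics/w14.png

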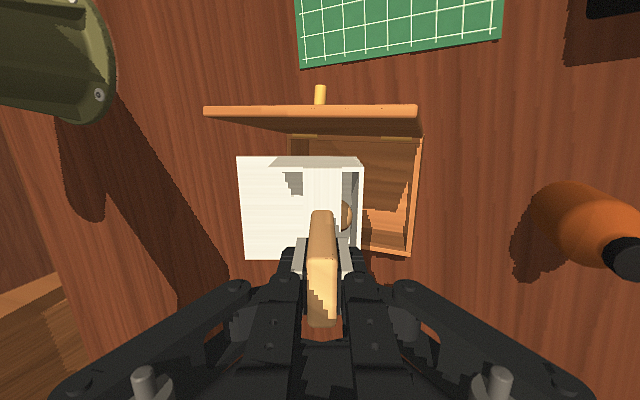

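Emit:
arm_command(rows="-3 6 8 0 0 0 5;-4 9 12 0 0 0 5;-3 9 12 0 0 0.3 5;-1 5 7 0 0 0.3 5;0 1 1 0 0 0 5;0 0 0 0 0 0 5")

```text
t: 19.92
tool_pos: [556.1, -244.0, 155.6]
eef_rot: [-159.3, 0.1, 83.3]
contact_force: [-0.0, -0.0, -1.7]
grip_width: 0.156
```

Emit:
arm_command(rows="0 0 0 -6 0 0 5;0 0 0 -7 0 0 5;0 0 0 -7 0 0 5;0 0 0 -7 0 0 5;0 0 0 -7 0 0 5;0 0 0 -7 0 0 5;0 0 0 -7 0 0 5;0 0 0 -7 0 0 5;0 0 0 -7 0 0 5;0 0 0 -6 0 0 5;0 0 0 0 0 0 5;0 0 0 0 0 0 5")

```text
t: 20.92
tool_pos: [559.7, -248.2, 153.5]
eef_rot: [132.8, 0.5, 83.2]
contact_force: [-1.2, 0.2, -2.7]
grip_width: 0.153
```

Run:
```python
from h import *
s=robot.state();print(s['t'],s['tool_pos'],s['eef_rot'],s['contact_force'],s['grip_width'])
snap('scene','s15.png',(130,100,330,310),2.8);snap('wrist','w15.png')
```

```text
20.9167 [ 559.67927084 -248.15356427  153.49940419] [132.76962069   0.52629872  83.18170483] [-1.15770457  0.21439639 -2.70143155] 0.1534873049330189
```

View pics/s15.png

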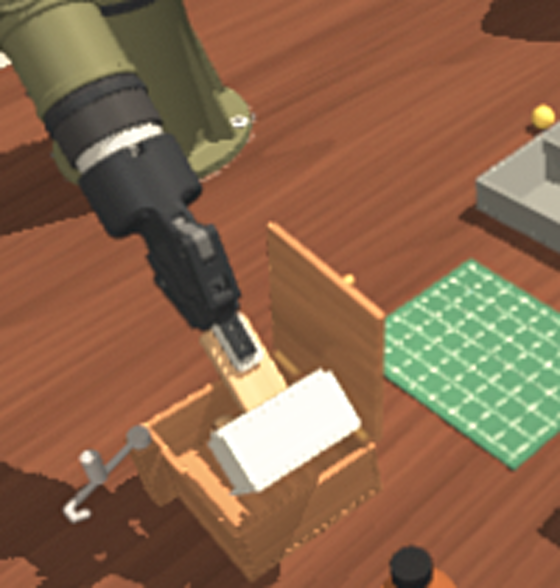

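View pics/w15.png

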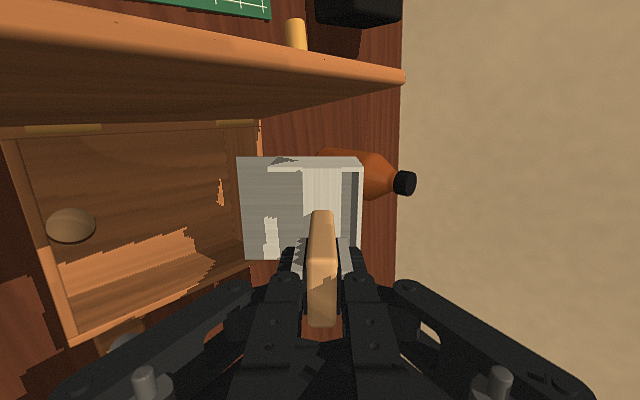

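The toggle landed in the box (wrist (70,225)) and the scoop hasn't slipped. Going back for lane a.

Emit:
arm_command(rows="0 12 -11 0 0 0 5;0 14 -13 3 0 0 5;0 12 -14 7 0 0 5;0 9 -16 7 0 0 5;0 7 -18 7 0 0 5;0 4 -20 7 0 0 5;0 2 -20 7 0 0 5;0 0 -20 5 0 0 5;0 0 -18 3 0 0 5;0 0 -10 0 0 0 5;0 0 0 0 0 0 5")

```text
t: 21.93
tool_pos: [525.2, -233.0, 308.6]
eef_rot: [175.3, -0.3, 83.7]
contact_force: [0.1, -0.1, -2.5]
grip_width: 0.155
```

Emit:
arm_command(rows="12 2 0 1 0 -0.6 5;25 4 0 1 0 -0.6 5;35 5 0 1 0 -0.6 5;35 5 0 1 0 -0.6 5;35 5 0 0.5 0 -0.6 5;35 5 0 0 0 -0.6 5;35 5 5 0 0 -0.6 5;35 5 5 0 0 -0.6 5;35 5 5 0 0 -0.6 5;35 5 5 0 0 -0.6 5;35 4 5 0 0 0 5;35 4 5 0 0 0 5")

```text
t: 22.93
tool_pos: [588.8, 164.0, 267.2]
eef_rot: [-178.4, 0.1, 89.7]
contact_force: [1.5, 0.2, -1.0]
grip_width: 0.159
```

Emit:
arm_command(rows="25 1 5 -1 0 0 5;25 1 10 0 0 -0.4 5;25 1 15 0 0 -0.3 5;22 1 20 0 0 0 5;15 1 20 0 0 0 5;8 0 20 0 0 0 5;3 0 15 0 0 0 5;0 0 8 0 0 0 5;0 0 0 0 0 0 5;0 0 0 0 0 0 5")

```text
t: 23.77
tool_pos: [576.5, 300.7, 136.0]
eef_rot: [-178.1, 0.5, 91.4]
contact_force: [-0.2, -0.3, -1.7]
grip_width: 0.154
```

Run:
```python
from h import *
s=robot.state();print(s['t'],s['tool_pos'],s['eef_rot'],s['contact_force'],s['grip_width'])
cal=wcal(s);q=[517,258.7,np.radians(.4)]
snap('wrist','w16.png')
for n,p in {'mp':(-121,109,40),'pp':(121,109,40),'mid+':(-121,3,40),'mid+r':(115,3,40)}.items(): print(n,proj(0,pt(q,*p),cal).round(1))
```

```text
23.7667 [576.47441816 300.72623648 135.95522818] [-178.11361001    0.50550161   91.38164485] [-0.20168478 -0.25325501 -1.65682153] 0.15440302865295377
mp [123.8 116.7]
pp [395.8 121.7]
mid+ [144.  226.2]
mid+r [379.4 233.1]
```

View pics/w16.png

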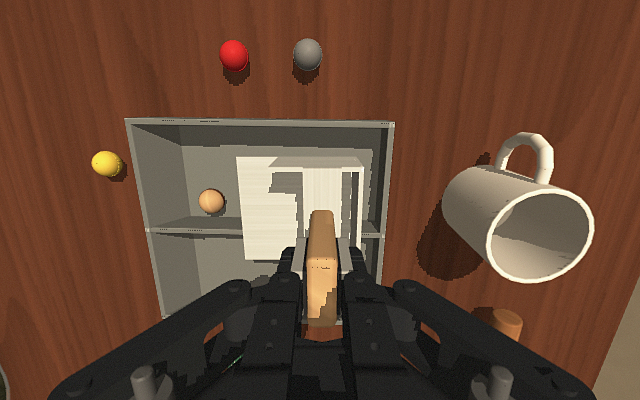

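Emit:
arm_command(rows="5 8 0 -1 0 0.5 5;5 8 3 -0.9 -0.3 0.5 5;2 3 5 0 0 0 5;0 1 5 0 0 0 5;0 0 0 0 0 0 5")

```text
t: 24.23
tool_pos: [601.9, 313.7, 126.5]
eef_rot: [179.4, 0.7, 90.1]
contact_force: [-0.8, 1.3, -2.8]
grip_width: 0.152
```

Emit:
arm_command(rows="0 -3 5 0.6 0.6 -0.3 5;0 -1 8 0 0 0 5;0 0 4 0 0 0 5;0 0 0 0 0 0 5")

```text
t: 24.57
tool_pos: [597.8, 313.1, 107.8]
eef_rot: [-180.0, -0.0, 90.4]
contact_force: [0.4, -0.2, -1.6]
grip_width: 0.156
```

Emit:
arm_command(rows="0 0 10 0 0 0 5;0 0 10 0 0 0 5;0 0 10 0 0 0 5;0 0 8 0 0 0 5;0 0 4 0 0 0 5;0 0 0 0 0 0 5")

```text
t: 25.07
tool_pos: [597.8, 313.1, 61.5]
eef_rot: [180.0, -0.0, 90.4]
contact_force: [-1.3, -0.9, 12.3]
grip_width: 0.157
```

Run:
```python
from h import *
s=robot.state();print(s['t'],s['tool_pos'],s['eef_rot'],s['contact_force'],s['grip_width'])
snap('wrist','w17.png')
```

```text
25.0667 [597.81779098 313.13947154  61.48003299] [ 1.79992694e+02 -3.21877323e-02  9.03966261e+01] [-1.27549289 -0.93337514 12.30399432] 0.15725173366216325
```

View pics/w17.png

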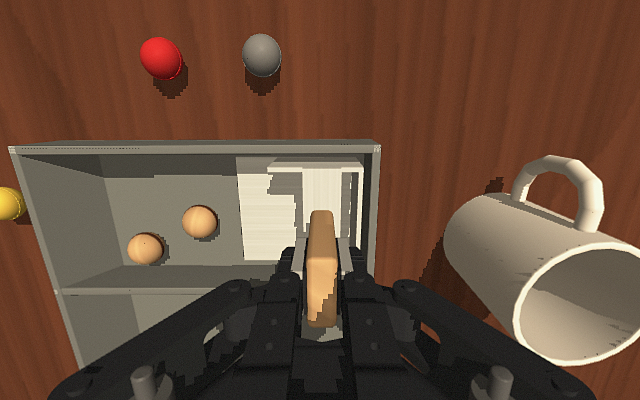

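Emit:
arm_command(rows="0 -3 -0.5 0 0 0 5;0 -6 0 0 0 0 5;0 -6 0 0 0 0 5;0 -6 0 0 0 0 5;0 -6 0 0 0 0 5;0 -6 0 0 0 0 5;0 -6 0 0 0 0 5;0 -6 0 0 0 0 5;0 -6 0 0 0 0 5;0 -6 0 0 0 0 5;0 -6 0 0 0 0 5;0 0 0 0 0 0 5")

```text
t: 26.12
tool_pos: [527.0, 312.5, 61.6]
eef_rot: [-180.0, -0.0, 90.4]
contact_force: [0.3, -0.0, -1.7]
grip_width: 0.155
```

Run:
```python
from h import *
s=robot.state();print(s['t'],s['tool_pos'],s['eef_rot'],s['contact_force'],s['grip_width'])
snap('wrist','w18.png',(100,120,400,300),2.6)
```

```text
26.1167 [526.99936792 312.51232884  61.60616331] [-1.79994463e+02 -1.19582695e-02  9.04427258e+01] [ 0.3181296  -0.03508661 -1.68697193] 0.15524346022754124
```

View pics/w18.png

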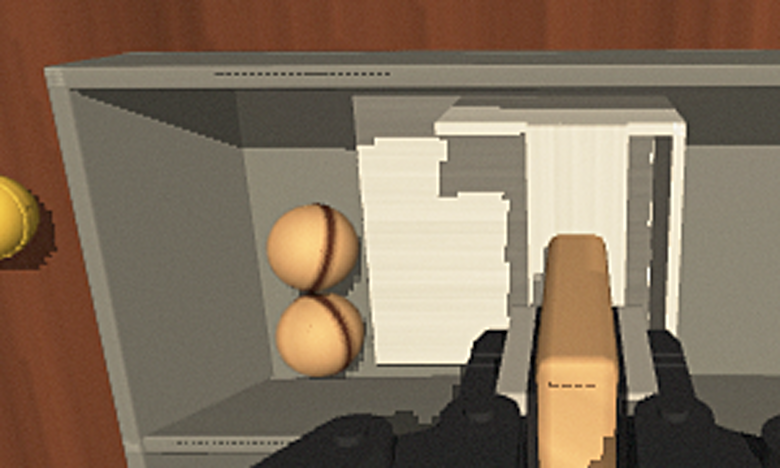

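Emit:
arm_command(rows="0 -4 0 0 0 0 5;0 -6 0 0 0 0 5;0 -6 0 0 0 0 5;0 -6 0 0 0 0 5;0 -5 0 0 0 0 5;0 -4 0 0 0 0 5;0 -2 0 0 0 0 5;0 0 0 0 0 0 5")

```text
t: 26.83
tool_pos: [491.6, 312.3, 61.6]
eef_rot: [179.9, -0.0, 90.4]
contact_force: [0.5, -0.8, -2.0]
grip_width: 0.155
```

Run:
```python
from h import *
s=robot.state();print(s['t'],s['tool_pos'],s['eef_rot'],s['contact_force'],s['grip_width'])
snap('wrist','w19.png',(100,120,400,300),2.6)
```

```text
26.8333 [491.60422797 312.27999582  61.59687295] [ 1.79946763e+02 -2.52856043e-02  9.04172687e+01] [ 0.46153898 -0.8079729  -2.03161097] 0.15536402108047803
```

View pics/w19.png

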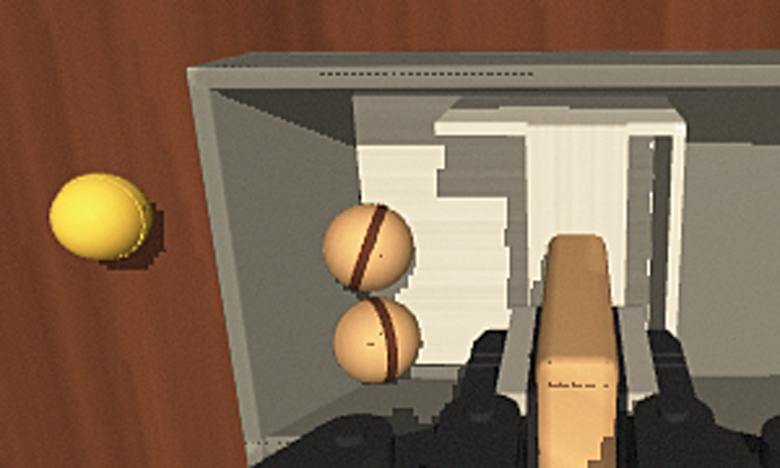

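Both toggles are on the lip at the foot of the slope. I'll tilt back and lift as before.

Emit:
arm_command(rows="0 0 -1 2 0 0 5;0 0 -2.5 5 0 0 5;0 0 -2.5 5 0 0 5;0 0 -2.5 5 0 0 5;0 0 -4 4 0 0 5;0 0 -8 0 0 0 5;0 0 -10 0 0 0 5;0 0 0 0 0 0 5")

```text
t: 27.55
tool_pos: [502.2, 312.2, 90.4]
eef_rot: [-158.4, -0.0, 90.4]
contact_force: [1.2, -0.2, -1.7]
grip_width: 0.154
```

Run:
```python
from h import *
s=robot.state();print(s['t'],s['tool_pos'],s['eef_rot'],s['contact_force'],s['grip_width'])
snap('wrist','w20.png',(100,80,420,300),2.4);snap('side','sd20.png',(210,190,410,380),3)
```

```text
27.55 [502.15570983 312.18063937  90.37480315] [-1.58387649e+02 -3.26971871e-02  9.04379778e+01] [ 1.2298953  -0.24855344 -1.68642208] 0.1543596226387838
```

View pics/w20.png

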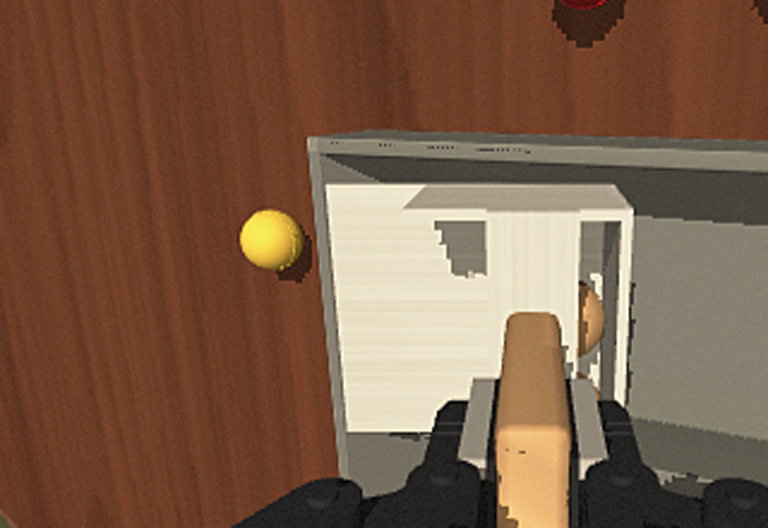

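View pics/sd20.png

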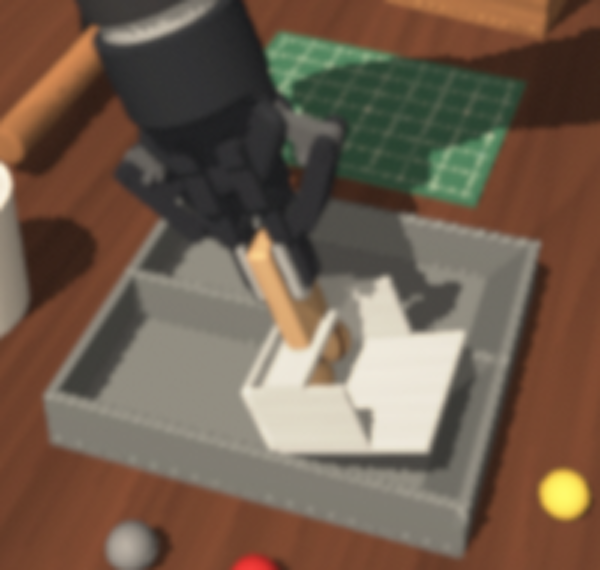

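Emit:
arm_command(rows="0 -6 -15 0 0 0 5;0 -9 -23 0 0 0 5;-5 -9 -23 0 0 0 5;-12 -9 -23 0 0 0 5;-20 -9 -23 0 0 0 5;-28 -9 -23 0 0 0 5;-32 -9 -23 0 0 0 5;-32 -9 -20 0 0 0 5;-32 -3 -6 0 0 0 5;-32 0 0 0 0 0 5;-32 0 0 0 0 0 5;-32 0 0 0 0 0 5")

```text
t: 28.65
tool_pos: [493.3, 53.3, 292.5]
eef_rot: [-159.2, -0.0, 91.6]
contact_force: [0.5, 0.6, -1.5]
grip_width: 0.155
```

Emit:
arm_command(rows="-32 5 -2 0 0.3 0.7 5;-32 5 -2 0 0.3 0.7 5;-32 5 -2 0 0.3 0.7 5;-32 5 -2 0 0.3 0.7 5;-32 5 -2 0 0.3 0.7 5;-30 5 -2 0 0.3 0.7 5;-28 5 -2 0 0.3 0.7 5;-24 5 -2 0 0.3 0.7 5;-16 5 -2 0 0.3 0.7 5;-8 5 -2 0 0.3 0.7 5;-3 3 -1 0 0 0.5 5;0 0 0 0 0 0 5")

```text
t: 29.65
tool_pos: [538.0, -231.4, 296.7]
eef_rot: [-160.3, 0.1, 83.1]
contact_force: [-0.8, 0.6, -1.9]
grip_width: 0.155
```

Emit:
arm_command(rows="-2 4 8 0 0 0 5;-2 8 15 0 0 0 5;-2 9 18 0 0 0 5;-2 9 18 0 0 0 5;-2 9 18 0 0 0 5;0 9 17 0 0 0 5;0 8 15 0 0 0 5;0 5 9 0 0 0 5;0 3 5 0 0 0 5;0 0 0 0 0 0 5")

```text
t: 30.48
tool_pos: [555.5, -232.4, 152.2]
eef_rot: [-160.5, -0.0, 84.0]
contact_force: [0.3, 0.2, -3.2]
grip_width: 0.155
```

Emit:
arm_command(rows="-4 0 -1 0 0 0.4 5;-4 0 -1 0 0 0.4 5;0 0 0 0 0 0 5;0 0 0 0 0 0 5")

```text
t: 30.82
tool_pos: [556.2, -240.6, 157.0]
eef_rot: [-160.7, 0.3, 83.2]
contact_force: [-0.9, 0.4, -1.1]
grip_width: 0.154
```

Emit:
arm_command(rows="0 0 0 -6 0 0 5;0 0 0 -7 0 0 5;0 0 0 -7 0 0 5;0 0 0 -7 0 0 5;0 0 0 -7 0 0 5;0 0 0 -7 0 0 5;0 0 0 -7 0 0 5;0 0 0 -7 0 0 5;0 0 0 -7 0 0 5;0 0 0 -6 0 0 5;0 0 0 0 0 0 5;0 0 0 0 0 0 5")

```text
t: 31.82
tool_pos: [568.7, -252.4, 171.7]
eef_rot: [130.7, 1.1, 83.1]
contact_force: [-0.6, 0.8, -3.6]
grip_width: 0.153
```

Run:
```python
from h import *
s=robot.state();print(s['t'],s['tool_pos'],s['eef_rot'],s['contact_force'],s['grip_width'])
snap('scene','s21.png',(130,100,330,310),2.8);snap('wrist','w21.png');snap('side','sd21.png')
```

```text
31.8167 [ 568.6963124  -252.36501102  171.74206079] [130.71939075   1.06591025  83.1020925 ] [-0.58527772  0.76257574 -3.62251609] 0.15304755395527359
```

View pics/s21.png

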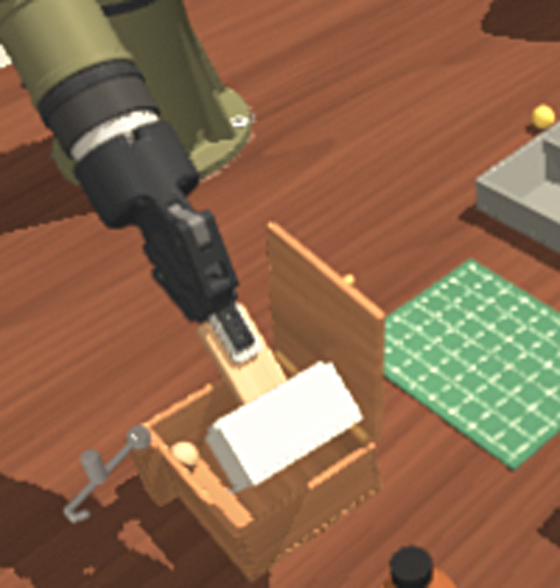

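View pics/w21.png

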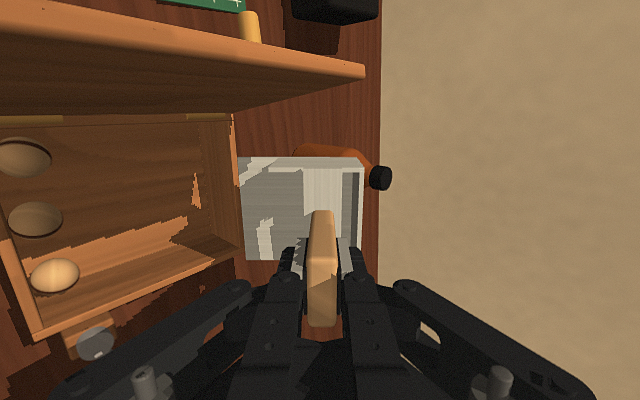

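View pics/sd21.png

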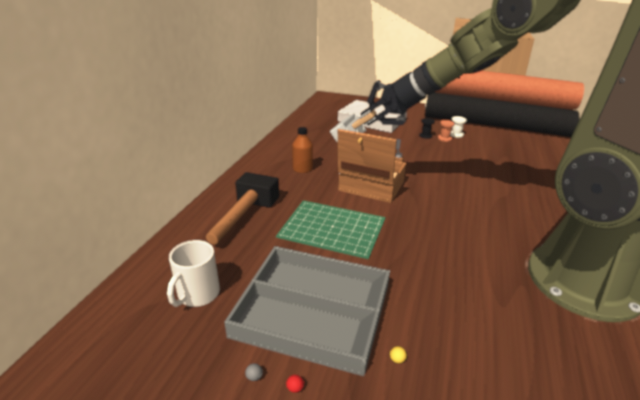

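Three toggles are in the box (wrist (22,157), (35,218), (55,275)) and the tray is empty in the side view. Now the scoop goes back to the mat.

Emit:
arm_command(rows="0 12 -11 0 0 0 5;0 14 -13 3 0 0 5;0 12 -14 7 0 0 5;0 9 -16 7 0 0 5;0 7 -18 7 0 0 5;0 4 -20 7 0 0 5;0 2 -20 7 0 0 5;0 0 -15 6 0 0 5;0 0 -12 4 0 0 5;0 0 -5 2 0 0 5;0 0 0 0 0 0 5")

```text
t: 32.88
tool_pos: [529.5, -233.6, 303.9]
eef_rot: [177.3, 0.2, 83.6]
contact_force: [-0.5, 0.2, -1.3]
grip_width: 0.154
```

Emit:
arm_command(rows="12 2 0 0 0 -0.5 5;22 3 0 0 0 -0.5 5;28 4 0 0 0 -0.5 5;30 4 0 0 0 -0.5 5;30 4 0 0 0 -0.5 5;30 4 0 0 0 -0.5 5;25 4 0 0 0 -0.5 5;15 3 5 0 0 -0.5 5;6 0 10 0 0 0 5;0 0 15 0 0 0 5;0 0 10 0 0 0 5;0 0 0 0 0 0 5")

```text
t: 33.88
tool_pos: [562.4, -19.7, 249.4]
eef_rot: [178.0, -0.1, 88.2]
contact_force: [-0.6, 0.1, -1.8]
grip_width: 0.155
```

Emit:
arm_command(rows="3 5 10 1 0 0 5;3 5 20 1 0 0 5;2 4 22 0 0 0 5;1 2 22 0 0 0 5;0 0 22 0 0 0 5;0 0 22 0 0 0 5;0 0 18 0 0 0 5;0 0 10 0 0 0 5;0 0 4 0 0 0 5;0 0 0 0 0 0 5;0 0 0 0 0 0 5")

```text
t: 34.8
tool_pos: [574.4, -17.7, 93.5]
eef_rot: [-179.9, -0.0, 87.5]
contact_force: [-0.9, -0.5, -1.7]
grip_width: 0.154
```

Emit:
arm_command(rows="5 2 6 0 0 -0.5 5;4 1 8 0 0 -0.3 5;0 0 8 0 0 0 5;0 0 5 0 0 0 5;0 0 2 0 0 0 5;0 0 0 0 0 0 5")

```text
t: 35.3
tool_pos: [581.6, -7.7, 65.8]
eef_rot: [179.7, -0.1, 88.4]
contact_force: [-0.6, -0.2, -2.0]
grip_width: 0.154
```

Emit:
arm_command(rows="0 0 2 0.2 0 0 5;0 0 2 0 0 0 5;0 0 1.5 0 0 0 5;0 0 1 0 0 0 5;0 0 0 0 0 0 5")

```text
t: 35.72
tool_pos: [582.6, -7.9, 60.3]
eef_rot: [179.8, -0.1, 88.4]
contact_force: [-0.1, -0.1, -1.5]
grip_width: 0.15
```

Emit:
arm_command(rows="0 0 1 0.1 0 0 5;0 0 0.5 0 0 0 5;0 0 0 0 0 0 5")

```text
t: 35.97
tool_pos: [583.0, -8.0, 60.0]
eef_rot: [179.9, -0.1, 88.4]
contact_force: [-1.5, 0.4, 1.4]
grip_width: 0.154
```

Contact with the mat (force has gone positive). I'll release it and rise straight up.

Emit:
arm_command(rows="0 0 0.5 0 0 0 20;0 0 0 0 0 0 30;0 0 0 0 0 0 45;0 0 0 0 0 0 45;0 0 0 0 0 0 45;0 0 -8 0 0 0 45;0 0 -15 0 0 0 45;0 0 -20 0 0 0 45;0 0 -25 0 0 0 45;0 0 -25 0 0 0 45;0 0 -15 0 0 0 45;0 0 0 0 0 0 45")

```text
t: 36.97
tool_pos: [581.5, -8.1, 172.5]
eef_rot: [-180.0, -0.0, 88.4]
contact_force: [1.0, -0.7, 0.1]
grip_width: 0.527
```

Run:
```python
from h import *
s=robot.state();print(s['t'],s['tool_pos'],s['eef_rot'],s['contact_force'],s['grip_width'])
snap('scene','s22.png',(130,100,380,310),2.8);snap('wrist','w22.png')
```

```text
36.9667 [581.54922888  -8.12296656 172.51723897] [-1.79961495e+02 -4.70163273e-02  8.84047662e+01] [ 0.95793575 -0.65365253  0.08038897] 0.5272902480574219
```

View pics/s22.png

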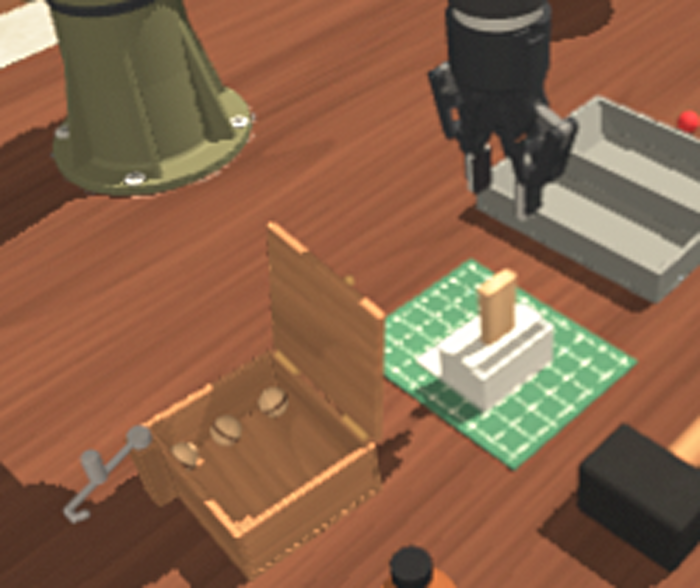

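View pics/w22.png

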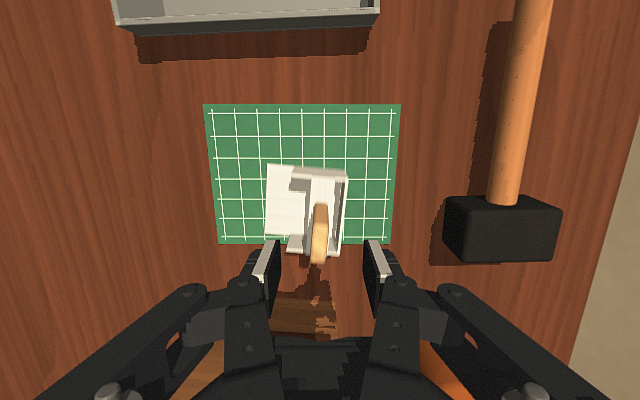

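Emit:
arm_command(rows="-6 -6 0 0 0 1 0;-10 -8 0 0 0 1 0;-12 -8 0 0 0 1 0;-12 -8 2 0 0 1 0;-12 -8 4 0 0 1 0;-12 -8 6 0 0 0.2 0;-10 -8 6 0 0 0 0;-8 -5 6 0 0 0 0;-4 -2 4 0 0 0 0;0 0 0 0 0 0 0;0 0 0 0 0 0 0")

```text
t: 37.98
tool_pos: [492.4, -97.9, 129.8]
eef_rot: [-178.7, 0.1, 82.2]
contact_force: [-0.3, 0.4, -0.2]
grip_width: -0.002
```

Run:
```python
from h import *
s=robot.state();print(s['t'],s['tool_pos'],s['eef_rot'],s['contact_force'],s['grip_width'])
snap('scene','s23.png',(130,100,380,310),2.8);snap('wrist','w23.png');snap('side','sd23.png',(230,70,450,270),3)
```

```text
37.9833 [492.36509963 -97.8997957  129.83320746] [-1.78653264e+02  1.01156583e-01  8.21800981e+01] [-0.32909092  0.35571959 -0.22501829] -0.0019725392490440564
```

View pics/s23.png

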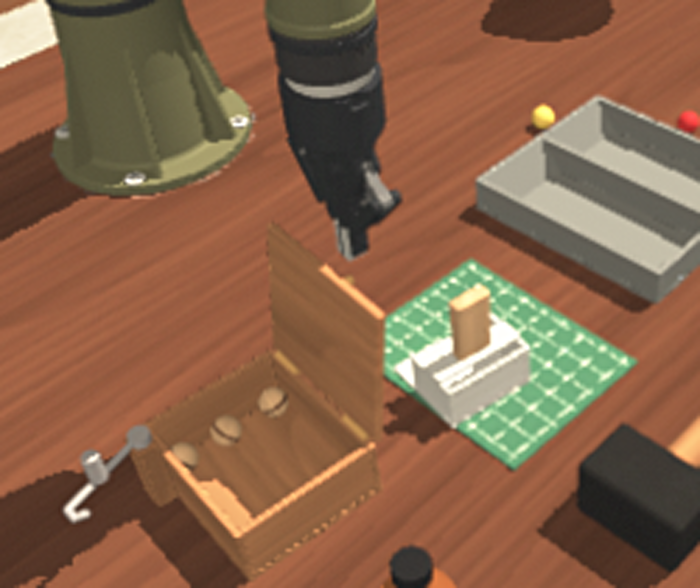

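View pics/w23.png

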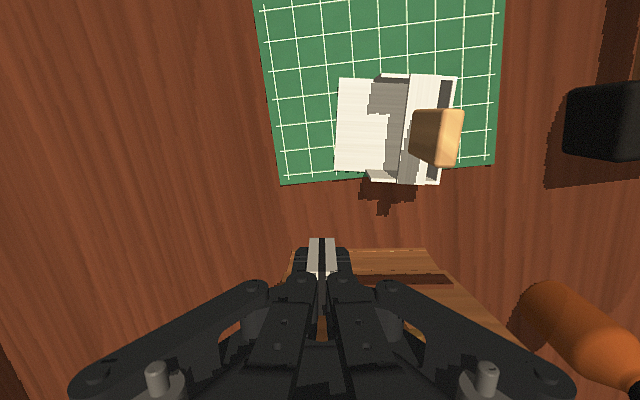

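View pics/sd23.png

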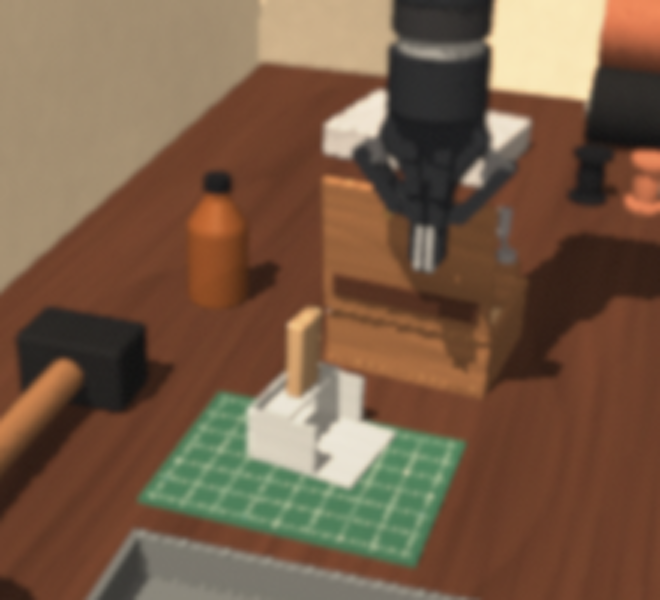

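```bash
cat >> h.py <<'E'
BOX=(512.5,-237.75,np.radians(83.15))
def tobox(P):
    c,s_=np.cos(BOX[2]),np.sin(BOX[2]);d=np.array(P[:2])-BOX[:2];return np.array([c*d[0]+s_*d[1],-s_*d[0]+c*d[1],P[2]])
E
python3 - <<'E'
from h import *
s=robot.state();print('tcp box',tobox(s['tool_pos']).round(1))
P=tri([('scene',(130+347/2.8,100+258/2.8)),('side',(230+424/3,70+270/3))]);print('tip',P.round(1),tobox(P).round(1))
for ph in (108,99,90,75,60,45,30,15,5,0):
    a=np.radians(ph);r=108
    print(ph,'tcp xb %.0f z %.0f'%(65-r*np.cos(a)+8*np.sin(a)+11,60.5+r*np.sin(a)+8*np.cos(a)-15))
E
```

```text
tcp box [137.1  35.6 130.4]
tip [ 494.3 -102.3  146.6] [132.3  34.3 146.6]
108 tcp xb 117 z 146
99 tcp xb 101 z 151
90 tcp xb 84 z 154
75 tcp xb 56 z 152
60 tcp xb 29 z 143
45 tcp xb 5 z 128
30 tcp xb -14 z 106
15 tcp xb -26 z 81
5 tcp xb -31 z 63
0 tcp xb -32 z 54
```

Emit:
arm_command(rows="0 8 -6 -1.3 0 -0.8 0;0 7 -8 0 0 0 0;-5 4 -6 0 0 0 0;-10 0 -2 0 0 0 0;-5 0 0 0 0 0 0;0 0 0 0 0 0 0")

```text
t: 38.63
tool_pos: [515.5, -120.1, 156.0]
eef_rot: [179.5, 0.1, 83.5]
contact_force: [0.1, -0.7, 0.3]
grip_width: 0.001
```

Run:
```python
from h import *
s=robot.state();print(s['t'],tobox(s['tool_pos']).round(1),s['eef_rot'],s['contact_force'])
```

```text
38.6333 [117.2  11.1 156. ] [1.79457889e+02 1.25444863e-01 8.35123353e+01] [ 0.11029807 -0.70218303  0.32185515]
```

Emit:
arm_command(rows="0 -3 0 0.5 0 0 0;-6 -2 0 0 0 0 0;-7 0 0 0 0 0 0;-7 0 0 0 0 0 0;-7 0 0 0 0 0 0;-7 0 0 0 0 0 0;-7 0 1 0 0 0 0;0 0 0 0 0 0 0")

```text
t: 39.3
tool_pos: [503.8, -164.1, 154.3]
eef_rot: [-179.9, -0.0, 83.5]
contact_force: [-0.7, -0.2, -0.7]
grip_width: 0.003
```

Run:
```python
from h import *
s=robot.state();print(s['t'],tobox(s['tool_pos']).round(1),s['eef_rot'],s['contact_force'])
snap('scene','s24.png',(130,80,380,310),2.6)
```

```text
39.3 [ 72.1  17.4 154.3] [-1.79948635e+02 -9.46436356e-03  8.34852844e+01] [-0.73739672 -0.15662775 -0.67646498]
```

View pics/s24.png

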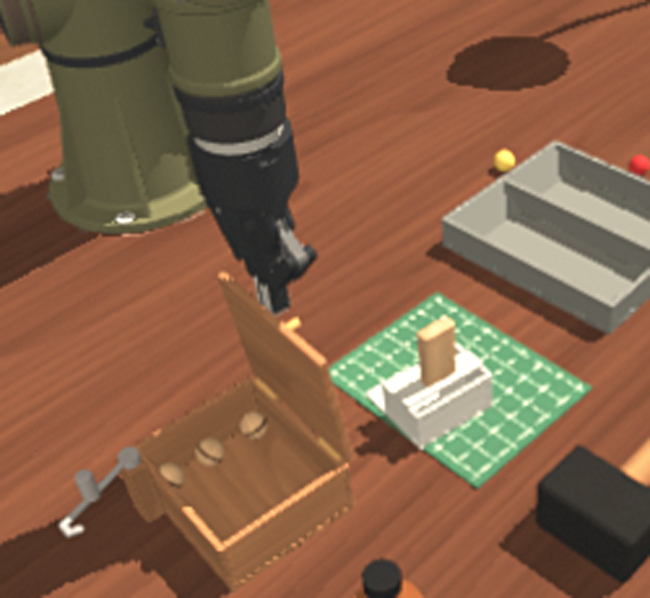

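Emit:
arm_command(rows="-8 0 1 0 0 0 0;-8 0 1 0 0 0 0;-9 0 3 0 0 0 0;-9 0 3 0 0 0 0;-9 0 3 0 0 0 0;-8 0 5 0 0 0 0;-8 0 5 0 0 0 0;-8 0 5 0 0 0 0;0 0 0 0 0 0 0")

```text
t: 40.1
tool_pos: [494.9, -237.6, 124.8]
eef_rot: [-179.9, -0.0, 83.5]
contact_force: [0.1, -0.0, -0.3]
grip_width: -0.003
```

Run:
```python
from h import *
s=robot.state();print(s['t'],tobox(s['tool_pos']).round(1),s['eef_rot'],s['contact_force'])
snap('scene','s25.png',(130,80,380,310),2.6)
```

```text
40.1 [ -2.   17.5 124.8] [-1.79887844e+02 -8.06638516e-03  8.34866462e+01] [ 0.13295537 -0.01154134 -0.31236858]
```

View pics/s25.png

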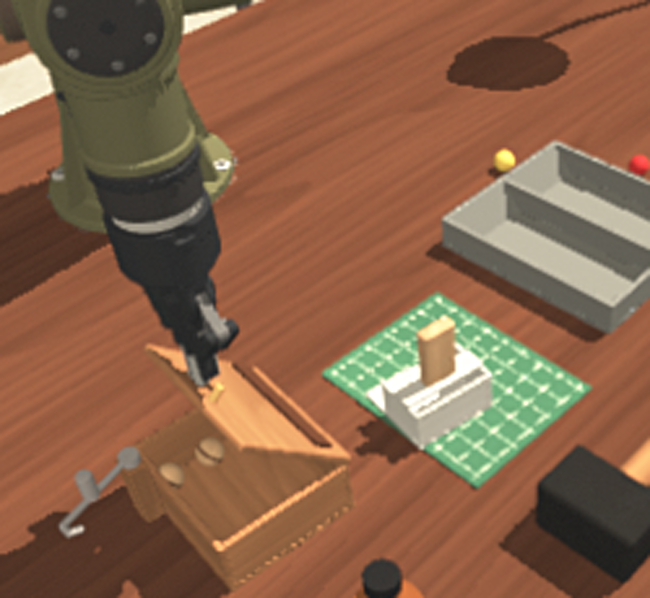

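Emit:
arm_command(rows="-6 0 9 0 0 0 0;-6 0 9 0 0 0 0;-5 0 9 0 0 0 0;-4 0 9 0 0 0 0;-3 0 9 0 0 0 0;-2 0 8 0 0 0 0;-1 0 7 0 0 0 0;0 0 0 0 0 0 0")

```text
t: 40.82
tool_pos: [491.3, -266.9, 58.4]
eef_rot: [-179.9, 0.0, 83.5]
contact_force: [-0.8, -0.1, -0.0]
grip_width: 0.003
```

Emit:
arm_command(rows="0 0 3 0 0 0 0;0 0 3 0 0 0 0;0 0 2 0 0 0 0;0 0 0 0 0 0 0")

```text
t: 41.15
tool_pos: [491.1, -266.4, 49.3]
eef_rot: [-179.8, 0.0, 83.5]
contact_force: [-0.2, 0.0, 1.1]
grip_width: -0.001
```

Run:
```python
from h import *
s=robot.state();print(s['t'],tobox(s['tool_pos']).round(1),s['eef_rot'],s['contact_force'])
snap('scene','s26.png',(130,180,330,310),3.8)
```

```text
41.15 [-31.   17.8  49.3] [-1.79829526e+02  2.69985629e-02  8.35475977e+01] [-0.22179756  0.04715489  1.08941962]
```

View pics/s26.png

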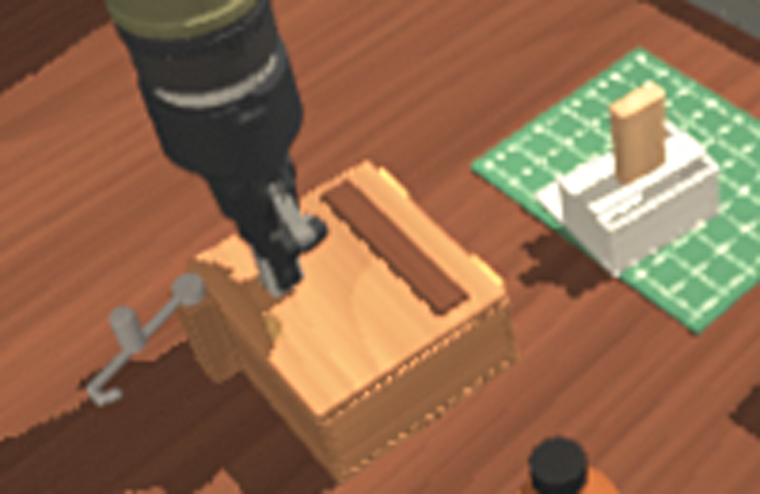

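Emit:
arm_command(rows="0 0 2 0 0 0 0;0 0 2 0 0 0 0;0 0 1.5 0 0 0 0;0 0 1 0 0 0 0;0 0 0 0 0 0 0")

```text
t: 41.62
tool_pos: [491.8, -266.5, 48.3]
eef_rot: [-180.0, 0.1, 83.6]
contact_force: [-0.2, -0.1, 0.1]
grip_width: 0.001
```

Emit:
arm_command(rows="0 0 3 0 0 0 0;0 0 3 0 0 0 0;0 0 4 0 0 0 0")

```text
t: 41.87
tool_pos: [492.6, -266.8, 47.1]
eef_rot: [179.8, 0.2, 83.6]
contact_force: [-14.9, 8.2, 46.1]
grip_width: 0.001
```

Emit:
arm_command(rows="0 0 -4 0 0 0 0;0 0 -10 0 0 0 0;0 0 -20 0 0 0 0;0 0 -25 0 0 0 0;0 0 -25 0 0 0 0;0 0 -25 0 0 0 0;0 0 -10 0 0 0 0;0 0 0 0 0 0 0")

```text
t: 42.53
tool_pos: [491.9, -265.4, 172.8]
eef_rot: [179.8, 0.2, 83.6]
contact_force: [0.2, 0.2, 0.8]
grip_width: -0.002
```

Run:
```python
from h import *
s=robot.state();print(s['t'],s['tool_pos'],s['eef_rot'],s['contact_force'])
snap('scene','s27.png',(130,180,330,310),3.8);snap('side','sd27.png',(310,110,430,210),6);snap('wrist','w27.png')
for c in ('scene','side'):
    for n in ('lid_edge','hook_peg','hook_pivot'):
        for r in models.landmark_of(c,n)[:2]: print(c,n,r['score'],np.round(r['position'],1),tobox(atz(c,r['position'],{'lid_edge':64.5,'hook_peg':90,'hook_pivot':70}[n])).round(1))
```

```text
42.5333 [ 491.85228568 -265.43859309  172.76239448] [1.79763118e+02 1.59724778e-01 8.36345319e+01] [0.1845122  0.23002281 0.78260788]
scene lid_edge 0.75 [193.7 266.7] [-64.3   7.2  64.5]
scene lid_edge 0.27 [281.8 223.3] [161.7 -20.6  64.5]
scene hook_peg 0.65 [161.5 265.1] [-119.1   36.2   90. ]
scene hook_pivot 0.52 [177.3 258.2] [-81.  49.  70.]
scene hook_pivot 0.37 [302.6 224.3] [193.4 -62.   70. ]
side lid_edge 0.49 [375.4 184.6] [101.2  39.2  64.5]
side hook_peg 0.56 [382.3 157.9] [-2.7 21.7 90. ]
side hook_peg 0.48 [397.5 142.9] [-119.4   30.7   90. ]
side hook_pivot 0.47 [397.3 157.2] [-67.4  47.2  70. ]
```

View pics/s27.png

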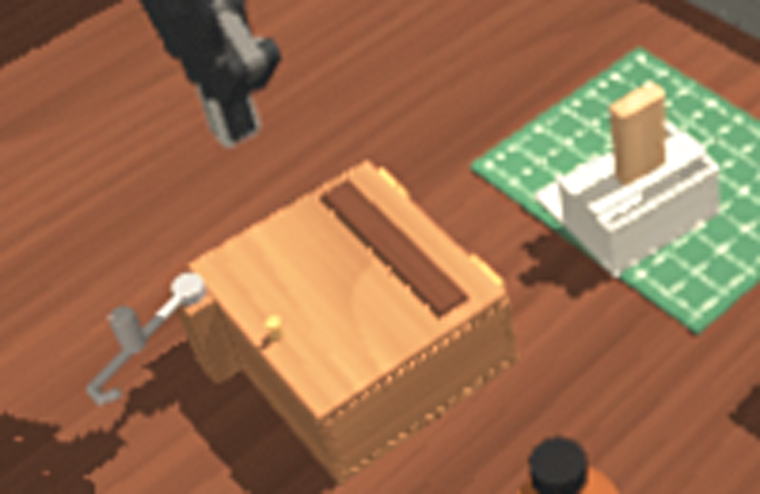

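View pics/sd27.png

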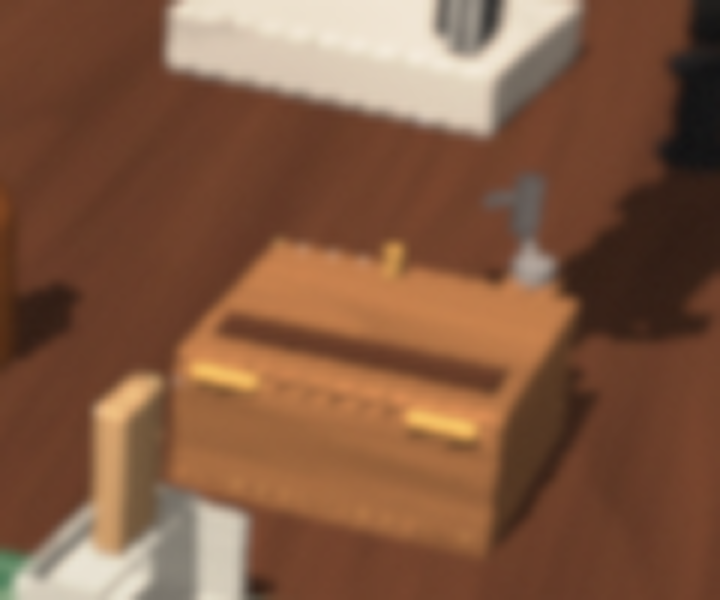

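View pics/w27.png

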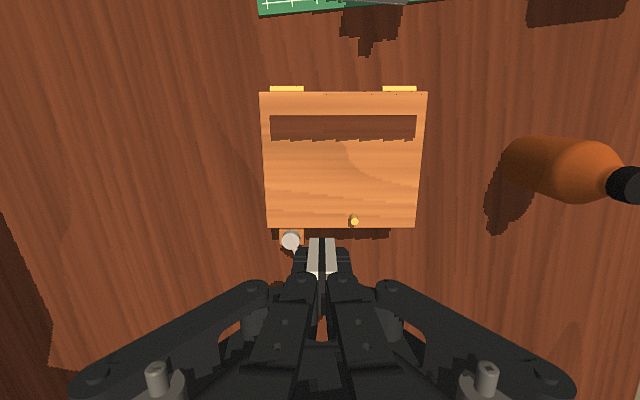

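Run:
```python
from h import *
for n,p,z in (('pegtop',(122,312),102),('pegbase',(134,347),78),('pivot',(188,286),78),('hookend',(95,387),76)):
    P=atz('scene',(130+p[0]/3.8,180+p[1]/3.8),z);print(n,P.round(1),tobox(P).round(1))
for n,p,z in (('pegtop',(532,178),102),('pegbase',(528,238),78),('pivot',(533,262),78)):
    P=atz('side',(310+p[0]/6,110+p[1]/6),z);print(n,P.round(1),tobox(P).round(1))
b=lambda x,y:np.round(pt(BOX,x,y,0)[:2],0)
for al in (-165,-150,-135,-120,-105,-90,-80,-70):
    a=np.radians(al);d=20
    peg=np.array([-74+45*np.cos(a),50+45*np.sin(a)]);f=peg+d*np.array([np.sin(a),-np.cos(a)]);print(al,peg.round(0),f.round(0),b(*f))
```

```text
pegtop [ 467.3 -349.3  102. ] [-116.1   31.6  102. ]
pegbase [ 472.3 -352.7   78. ] [-119.    26.2   78. ]
pivot [ 458.  -306.7   78. ] [-74.9  45.9  78. ]
hookend [ 477.8 -382.2   76. ] [-147.5   17.2   76. ]
pegtop [ 465.2 -349.   102. ] [-116.1   33.7  102. ]
pegbase [ 461.9 -332.8   78. ] [-100.4   38.9   78. ]
pivot [ 455.4 -306.6   78. ] [-75.2  48.5  78. ]
-165 [-117.   38.] [-123.   58.] [ 441. -353.]
-150 [-113.   28.] [-123.   45.] [ 453. -354.]
-135 [-106.   18.] [-120.   32.] [ 466. -353.]
-120 [-96.  11.] [-114.   21.] [ 478. -348.]
-105 [-86.   7.] [-105.   12.] [ 488. -341.]
-90 [-74.   5.] [-94.   5.] [ 496. -330.]
-80 [-66.   6.] [-86.   2.] [ 500. -323.]
-70 [-59.   8.] [-77.   1.] [ 502. -314.]
```

Emit:
arm_command(rows="-8 -4 0 0 0 0 0;-14 -7 0 0 0 0 0;-16 -8 0 0 0 0 0;-16 -8 0 0 0 0 0;-14 -7 0 0 0 0 0;-10 -6 0 0 0 0 0;-6 -3 0 0 0 0 0;-2 -1 0 0 0 0 0;0 0 0 0 0 0 0;0 0 0 0 0 0 0")

```text
t: 43.82
tool_pos: [431.3, -350.1, 166.9]
eef_rot: [-179.7, -0.0, 83.7]
contact_force: [0.1, -0.7, -0.3]
grip_width: -0.004
```

Emit:
arm_command(rows="0 0 10 0 0 0 0;0 0 18 0 0 0 0;0 0 20 0 0 0 0;0 0 20 0 0 0 0;0 0 15 0 0 0 0;0 0 8 0 0 0 0;0 0 3 0 0 0 0;0 0 0 0 0 0 0")

```text
t: 44.48
tool_pos: [434.2, -345.8, 66.4]
eef_rot: [-179.8, -0.1, 84.1]
contact_force: [-0.5, 0.3, 0.6]
grip_width: -0.002
```

Run:
```python
from h import *
s=robot.state();print(s['t'],s['tool_pos'],s['eef_rot'],s['contact_force'])
snap('scene','s28.png',(100,160,300,310),3.8);snap('wrist','w28.png')
```

```text
44.4833 [ 434.19346906 -345.76102564   66.41359427] [-1.79842077e+02 -7.17684094e-02  8.41140336e+01] [-0.49126101  0.31422275  0.60072979]
```

View pics/s28.png

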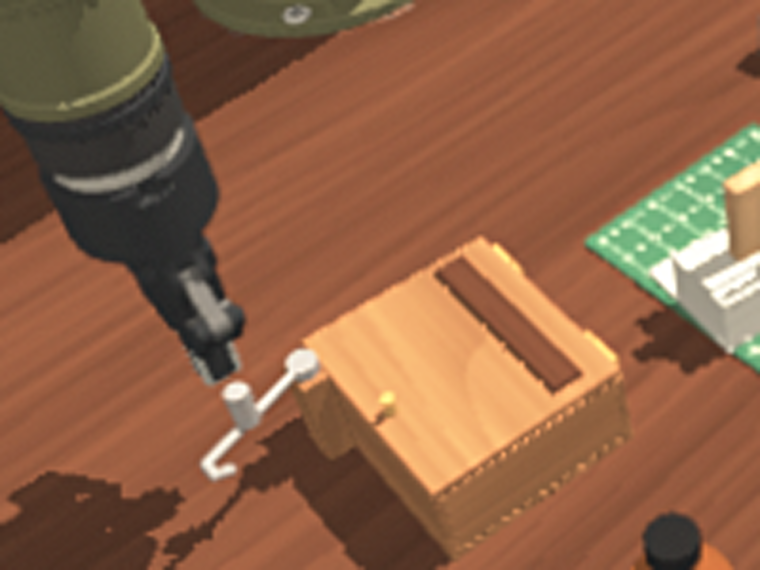

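View pics/w28.png

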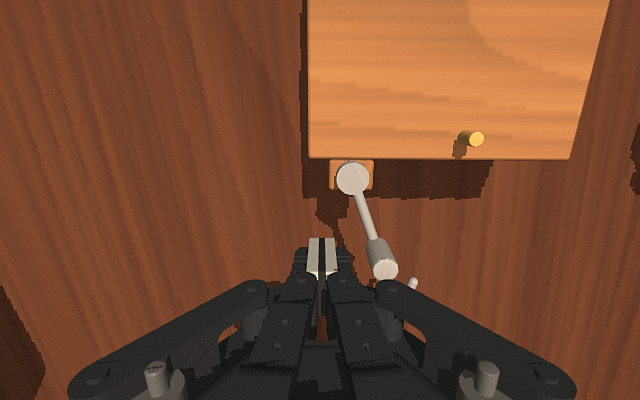

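Emit:
arm_command(rows="-3 4 0 0 0 0 0;-3 4 0 0 0 0 0;0 6 0 0 0 0 0;0 6 0 0 0 0 0;1 6.5 0 0 0 0 0;1 6.5 0 0 0 0 0;3 6 0 0 0 0 0;0 0 0 0 0 0 0")

```text
t: 45.25
tool_pos: [480.2, -354.7, 71.8]
eef_rot: [179.8, 0.2, 84.1]
contact_force: [-0.5, -0.5, 0.4]
grip_width: -0.001
```

Run:
```python
from h import *
s=robot.state();print(s['t'],s['tool_pos'],tobox(s['tool_pos']).round(0),s['eef_rot'],s['contact_force'])
snap('wrist','w29.png')
```

```text
45.25 [ 480.21807965 -354.71649667   71.7936675 ] [-120.   18.   72.] [179.75430313   0.23117856  84.05508071] [-0.51114289 -0.45879922  0.39801632]
```

View pics/w29.png

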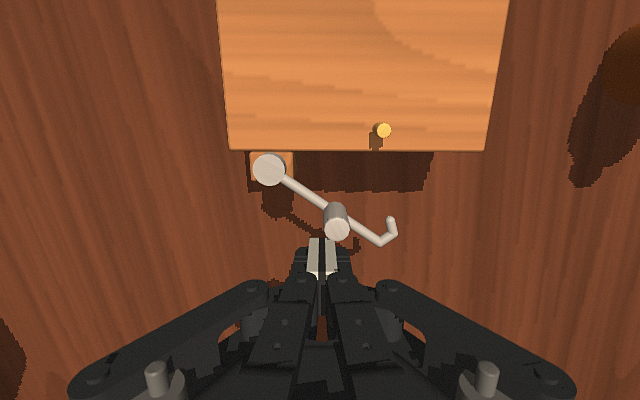

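Emit:
arm_command(rows="5 5 1 0 0 0 0;6 5 1 0 0 0 0;6 4 1 0 0 0 0;6 4 0 0 0 0 0;6 3 0 0 0 0 0;0 0 0 0 0 0 0")

```text
t: 45.8
tool_pos: [505.7, -325.2, 68.2]
eef_rot: [179.8, 0.3, 84.1]
contact_force: [0.0, -0.2, 0.0]
grip_width: 0.004
```

Run:
```python
from h import *
s=robot.state();print(s['t'],s['tool_pos'],tobox(s['tool_pos']).round(0),s['eef_rot'],s['contact_force'])
snap('wrist','w30.png')
```

```text
45.8 [ 505.73870691 -325.21470212   68.23612681] [-88.  -4.  68.] [179.80774395   0.26888547  84.05410457] [ 0.00923155 -0.21870557  0.03612752]
```

View pics/w30.png

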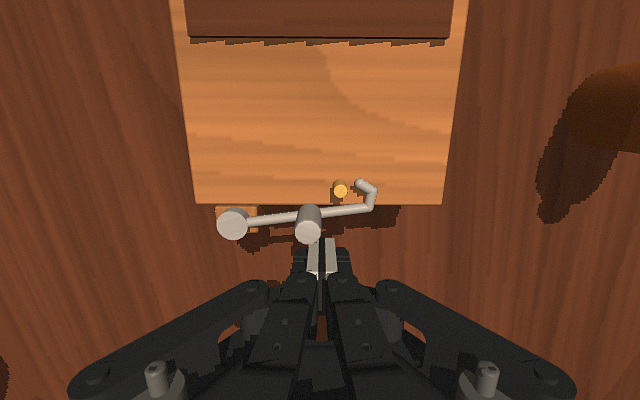

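Emit:
arm_command(rows="4 -3 0 0 0 0 0;5 -2 0 0 0 0 0;5 0 0 0 0 0 0;4 0 0 0 0 0 0")

```text
t: 46.18
tool_pos: [503.6, -321.9, 69.5]
eef_rot: [179.6, 2.1, 83.7]
contact_force: [-0.7, -12.3, -7.5]
grip_width: 0.002
```

Run:
```python
from h import *
s=robot.state();print(s['t'],s['tool_pos'],tobox(s['tool_pos']).round(0),s['eef_rot'],s['contact_force'])
snap('wrist','w31.png')
```

```text
46.1833 [ 503.59554906 -321.9190337    69.48512714] [-85.  -1.  69.] [179.5723184    2.05734369  83.69264674] [ -0.74557814 -12.32628311  -7.52455074]
```

View pics/w31.png

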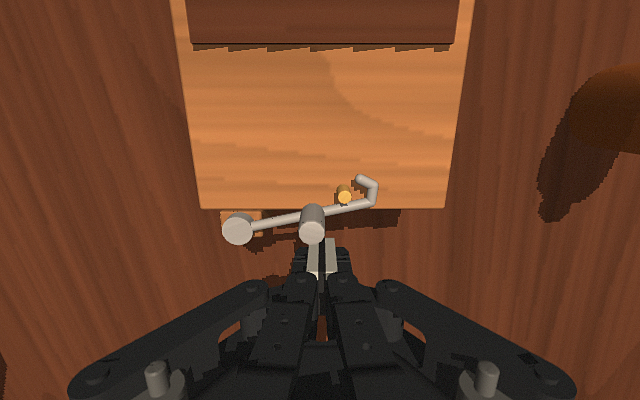

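Run:
```python
from h import *
im=cv2.imread('pics/w31.png');cv2.imwrite('pics/w31c.png',cv2.resize(im[150:260,200:400],None,fx=4,fy=4,interpolation=cv2.INTER_CUBIC))
snap('scene','s31.png',(150,200,270,300),6)
```

```text
(no output)
```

View pics/w31c.png

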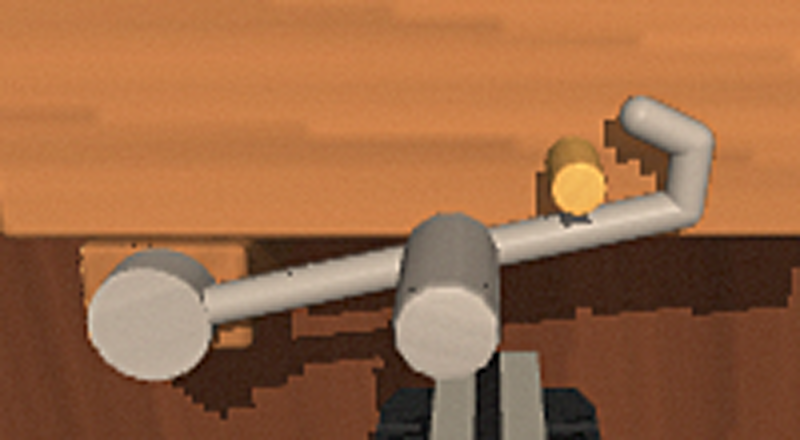

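View pics/s31.png

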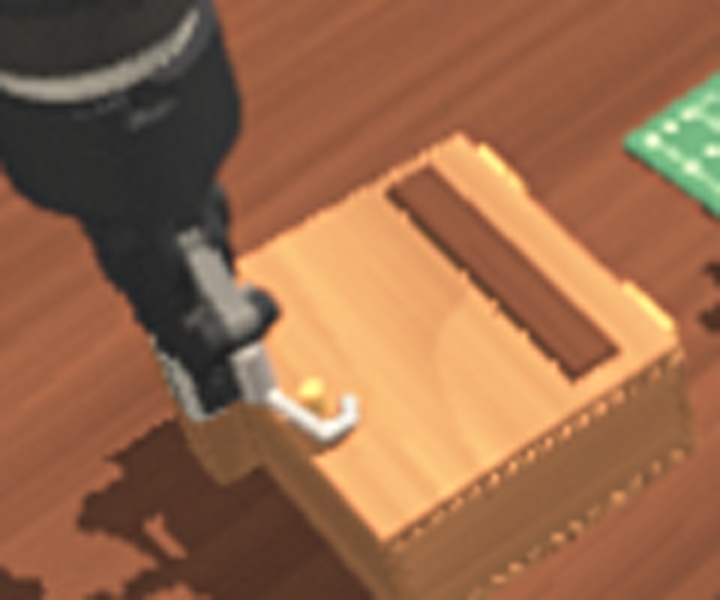

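Emit:
arm_command(rows="4 -1 0 0 0 0 0;5 0 0 0 0 0 0")

```text
t: 46.45
tool_pos: [503.4, -322.2, 69.8]
eef_rot: [179.5, 3.1, 83.4]
contact_force: [-1.7, -17.3, -5.8]
grip_width: 0.0
```

Emit:
arm_command(rows="-5 0 0 0 -1 0 0;-10 0 0 0 -1 0 0;-10 0 0 0 0 0 0;-5 0 -10 0 0 0 0;0 0 -20 0 0 0 0;0 0 -25 0 0 0 0;0 0 -25 0 0 0 0;0 0 -25 0 0 0 0;0 0 -15 0 0 0 0;0 0 0 0 0 0 0")

```text
t: 47.28
tool_pos: [495.4, -343.3, 199.7]
eef_rot: [179.6, 4.9, 83.2]
contact_force: [0.1, -0.0, 0.3]
grip_width: 0.001
```

Run:
```python
from h import *
s=robot.state();print(s['t'],s['tool_pos'],tobox(s['tool_pos']).round(0),s['eef_rot'],s['contact_force'])
snap('scene','s32.png',(150,180,370,300),3.6);im=snap('wrist','w32.png')
```

```text
47.2833 [ 495.42095949 -343.27144483  199.73988604] [-107.    4.  200.] [179.63953631   4.85324576  83.16478231] [ 0.14606659 -0.00588071  0.32530476]
```

View pics/s32.png

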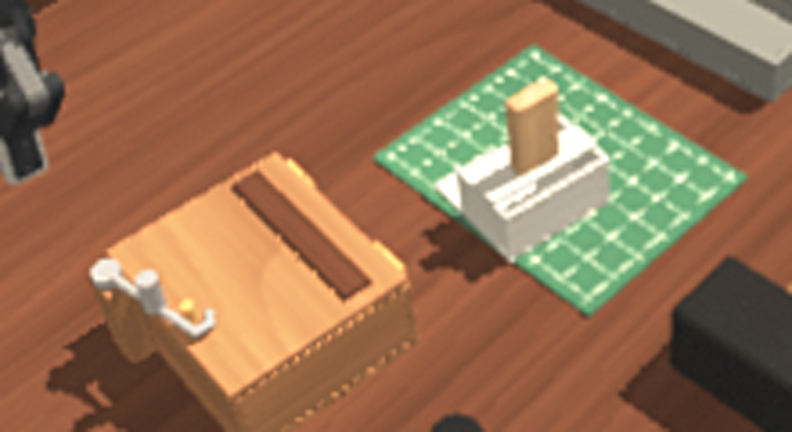

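View pics/w32.png

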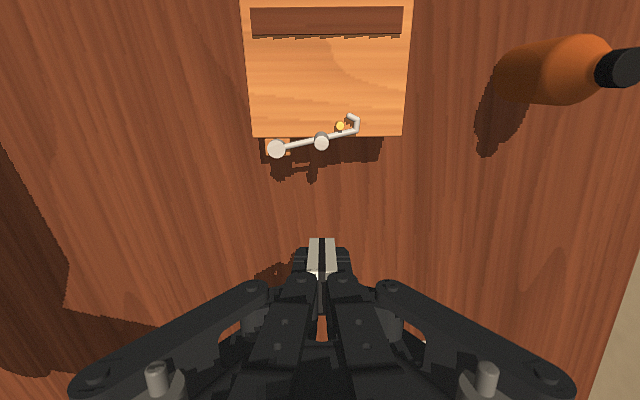

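The lid is shut and the hook lies against the stud (it stalled at 17 N). The scoop was knocked to the mat's -y edge after I put it down, so I'll go and put it back in the middle.

Emit:
arm_command(rows="10 4 0 0 1 0 40;20 6 0 0 1.5 0 60;28 8 0 0 1.5 0 75;28 8 0 0 1 0 75;28 8 0 0 0 0 75;28 7 0 0 0 0 75;28 7 0 0 0 0 75;28 7 0 0 0 0 75;28 7 0 0 0 0 75;22 5 0 0 0 0 75;12 3 0 0 0 0 75;3 0 0 0 0 0 75")

```text
t: 48.38
tool_pos: [592.0, -62.2, 176.9]
eef_rot: [-178.2, -2.0, 83.0]
contact_force: [-0.4, -1.0, -0.4]
grip_width: 0.878
```

Run:
```python
from h import *
s=robot.state();print(s['t'],s['tool_pos'].tolist(),s['eef_rot'].tolist(),s['contact_force'])
im=snap('wrist','w33.png')[...,::-1];cv2.imwrite('pics/w33c.png',cv2.resize(im[60:260,180:460],None,fx=2.8,fy=2.8,interpolation=cv2.INTER_CUBIC))
```

```text
48.3833 [592.0193838234414, -62.16556760868134, 176.8902862325762] [-178.23466627996257, -1.9696107746753144, 83.02240462939685] [-0.40326808 -0.97398337 -0.40862277]
```

View pics/w33c.png

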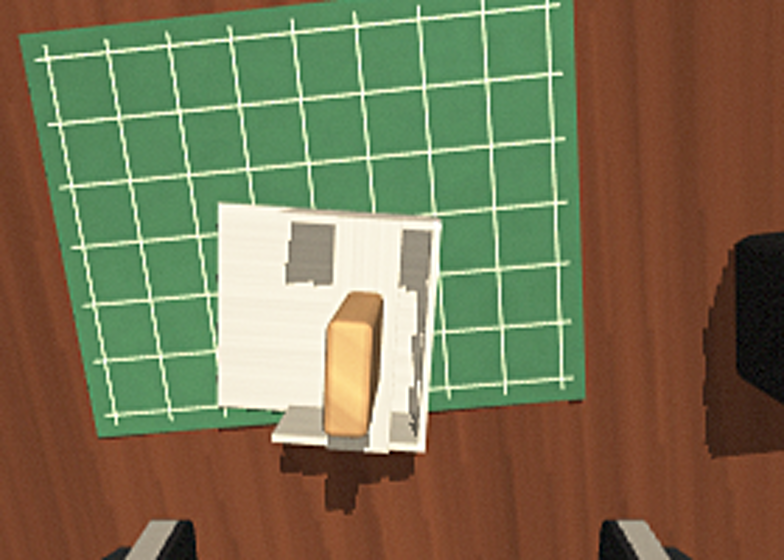

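Run:
```python
from h import *
s=robot.state();cal=wcal(s)
g=lambda x,y:(180+x/2.8-.3,60+y/2.8-.3)
so=[(cal,(0,44,5.5),g(218,203)),(cal,(0,-44,5.5),g(217,407)),(cal,(92,44,48),g(441,220)),(cal,(92,-44,48),g(427,453))]
q=solve(so,[510,-50,-.1]);p=np.array(pt(q,66,0,93));print('grip',p)
T=Ttcp(s);print('target TCP',p-[0,0,33],'tool delta',(T[:3,:3].T@(p-[0,0,33]-T[:3,3])).round(1))
c,sn=np.cos(np.radians(-1.7)),np.sin(np.radians(-1.7));d=p[:2]-[559.5,-8];print('mat frame',c*d[0]+sn*d[1],-sn*d[0]+c*d[1])
```

```text
[512.3 -37.8] -10.02 res [[-0.1, 0.2], [0.6, -0.2], [0.1, 0.5], [-0.5, -0.7]]
grip [577.3165412  -49.32874604  93.        ]
target TCP [577.3165412  -49.32874604  60.        ] tool delta [  7.2 -12.  117.5]
mat frame 19.0347680989635 -40.7820057550781
```

Emit:
arm_command(rows="4 -5 0 -1.8 -1 1.5 75;5 -5 0 0 -1 1.5 75;2 -2 0 0 0 0 75;0 0 0 0 0 0 75")

```text
t: 48.77
tool_pos: [578.5, -51.6, 174.2]
eef_rot: [-179.7, 0.2, 79.8]
contact_force: [-0.9, -0.7, -0.2]
grip_width: 0.878
```

Emit:
arm_command(rows="1 -1 12 0 0 0 75;0 0 18 0 0 0 75;0 0 20 0 0 0 75;0 0 20 0 0 0 75;0 0 15 0 0 0 60;0 0 10 0 0 0 50;0 0 5 0 0 0 40;0 0 0 0 0 0 40;0 0 0 0 0 0 40")

```text
t: 49.52
tool_pos: [578.0, -59.5, 71.3]
eef_rot: [-179.8, 0.1, 79.5]
contact_force: [0.2, -0.5, 0.8]
grip_width: 0.464
```

Run:
```python
from h import *
s=robot.state();print(s['t'],s['tool_pos'].tolist(),s['eef_rot'].tolist(),s['contact_force'])
snap('wrist','w34.png',(180,130,460,330),2.8)
```

```text
49.5167 [577.9887691448264, -59.470170560128174, 71.28419669063008] [-179.761313909225, 0.08029360571210648, 79.49822890604722] [ 0.2122176  -0.5051772   0.78891682]
```

View pics/w34.png

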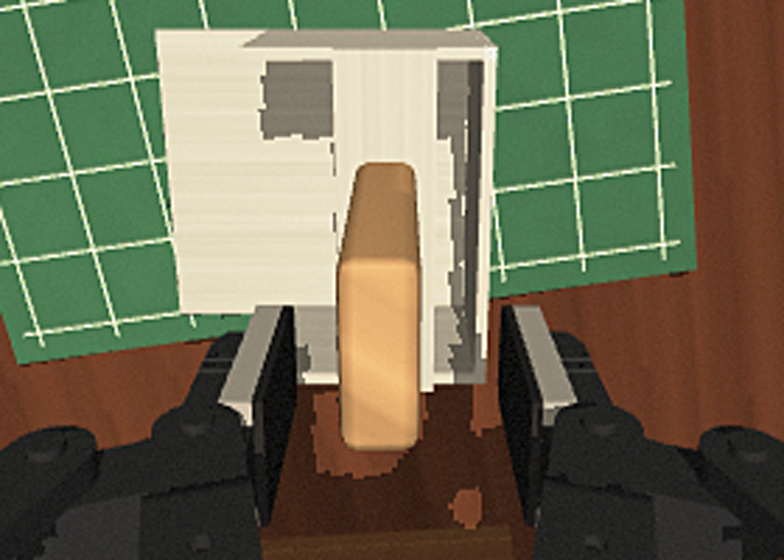

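Emit:
arm_command(rows="4 -1 1 0 0 0 40;4 -1 3 0 0 0 40;1 0 3 0 0 0 40;0 0 2 0 0 0 40;0 0 0 0 0 0 40")

```text
t: 49.98
tool_pos: [580.6, -49.2, 65.2]
eef_rot: [179.9, 0.0, 79.5]
contact_force: [-0.5, 0.4, -0.7]
grip_width: 0.468
```

Emit:
arm_command(rows="0 -2 2 0 0 -0.3 40;0 -1 2 0 0 0 40;0 0 1 0 0 0 30;0 0 0 0 0 0 10;0 0 0 0 0 0 5;0 0 0 0 0 0 5;0 0 0 0 0 0 5;0 0 0 0 0 0 5;0 0 0 0 0 0 5;0 0 -5 0 0 0 5;0 0 -8 0 0 0 5;0 0 0 0 0 0 5")

```text
t: 50.98
tool_pos: [576.6, -48.4, 73.3]
eef_rot: [180.0, 0.0, 79.9]
contact_force: [-0.1, 0.5, -2.0]
grip_width: 0.16
```

Run:
```python
from h import *
s=robot.state();print(s['t'],s['tool_pos'].tolist(),s['eef_rot'].tolist(),s['contact_force'],s['grip_width'])
snap('wrist','w35.png');snap('side','sd35.png',(250,120,420,270),4)
```

```text
50.9833 [576.615099924379, -48.40891418146593, 73.29953378191756] [179.97149107457508, 0.04107762607161125, 79.88889418418881] [-0.13341666  0.54123691 -1.95658054] 0.15952632097092911
```

View pics/w35.png

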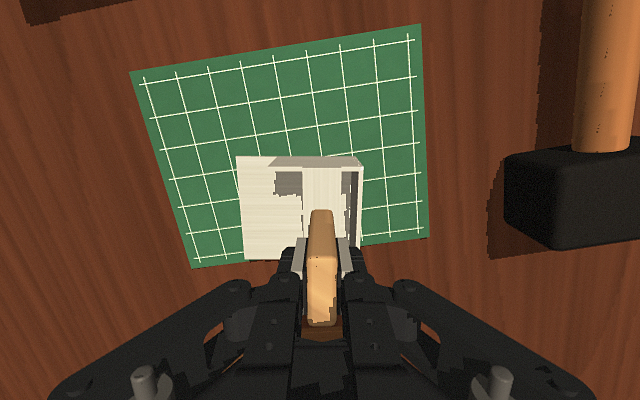

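View pics/sd35.png

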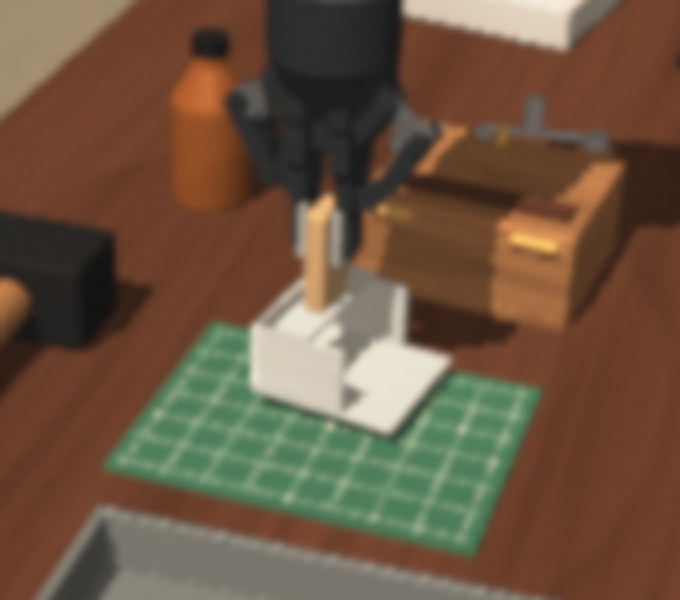

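Emit:
arm_command(rows="4 0 0 0 0 -2 5;8 -1 0 0 0 -2 5;8 -1 0 0 0 -2 5;8 0 0 0 0 -2 5;5 0 0 0 0 0 5;2 0 0 0 0 0 5;0 0 0 0 0 0 5")

```text
t: 51.67
tool_pos: [576.8, -9.6, 71.6]
eef_rot: [-179.9, 0.0, 88.5]
contact_force: [-0.2, -0.1, -1.3]
grip_width: 0.156
```

Emit:
arm_command(rows="0 0 3 0 0 0 5;0 0 3 0 0 0 5;0 0 2 0 0 0 5;0 0 1.5 0 0 0 5;0 0 1 0 0 0 5;0 0 0 0 0 0 5")

```text
t: 52.17
tool_pos: [576.7, -9.9, 60.0]
eef_rot: [-179.9, 0.0, 88.5]
contact_force: [-1.1, 0.4, 2.9]
grip_width: 0.154
```

Emit:
arm_command(rows="0 0 0.3 0 0 0 20;0 0 0 0 0 0 30;0 0 0 0 0 0 45;0 0 0 0 0 0 45;0 0 0 0 0 0 45;0 0 -8 0 0 0 45;0 0 -15 0 0 0 45;0 0 -20 0 0 0 45;0 0 -25 0 0 0 45;0 0 -25 0 0 0 45;0 0 -25 0 0 0 45;0 0 -15 0 0 0 45")

```text
t: 53.17
tool_pos: [573.8, -10.3, 197.4]
eef_rot: [-179.5, 0.1, 88.4]
contact_force: [0.7, 0.3, -0.3]
grip_width: 0.529
```

Run:
```python
from h import *
s=robot.state();print(s['t'],s['tool_pos'].tolist(),s['eef_rot'].tolist(),s['contact_force'],s['grip_width'])
snap('wrist','w36.png');snap('side','sd36.png',(230,90,450,300),2.8);snap('scene','s36.png',(150,170,370,300),3.6)
for c in ('scene','side','wrist'):
    for n,z in (('scoop_grip',93),('hook_peg',90),('lid_edge',64.5)):
        for r in models.landmark_of(c,n)[:1]: print(c,n,round(r['score'],2),atz(c,r['position'],z).round(1),tobox(atz(c,r['position'],z)).round(1))
```

```text
53.1667 [573.7631174677275, -10.336795319695804, 197.42312807017998] [-179.5048810130253, 0.08346765990320454, 88.41863877837437] [ 0.72472775  0.28748632 -0.26769908] 0.5290280581249784
scene scoop_grip 0.63 [577.5  -4.4  93. ] [239.5 -36.7  93. ]
scene hook_peg 0.48 [ 508.3 -305.3   90. ] [-67.6  -3.9  90. ]
scene lid_edge 0.78 [ 498.8 -302.3   64.5] [-65.7   5.9  64.5]
side scoop_grip 0.59 [572.6 -14.2  93. ] [229.1 -33.1  93. ]
side hook_peg 0.47 [ 501.2 -273.8   90. ] [-37.1   7.   90. ]
side lid_edge 0.69 [ 505.3 -281.1   64.5] [-43.9   1.9  64.5]
wrist scoop_grip 0.85 [574.8  -9.7  93. ] [233.8 -34.7  93. ]
```

View pics/w36.png

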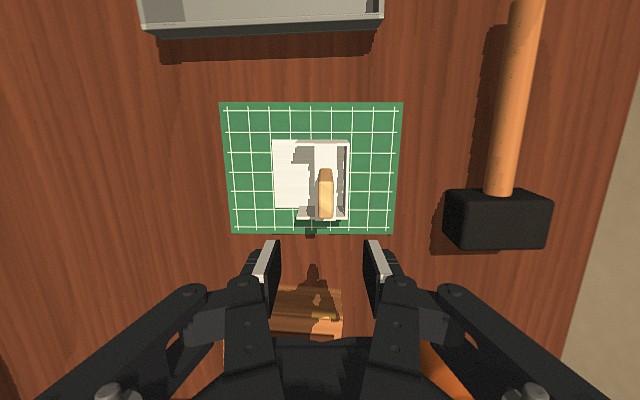

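View pics/s36.png

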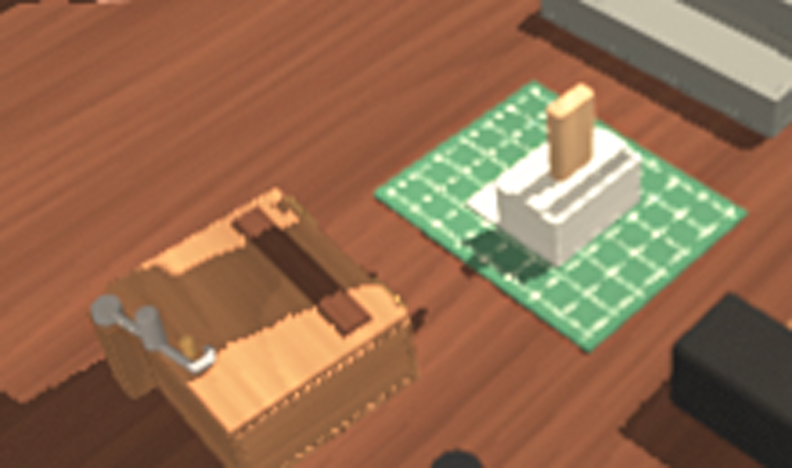

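View pics/sd36.png

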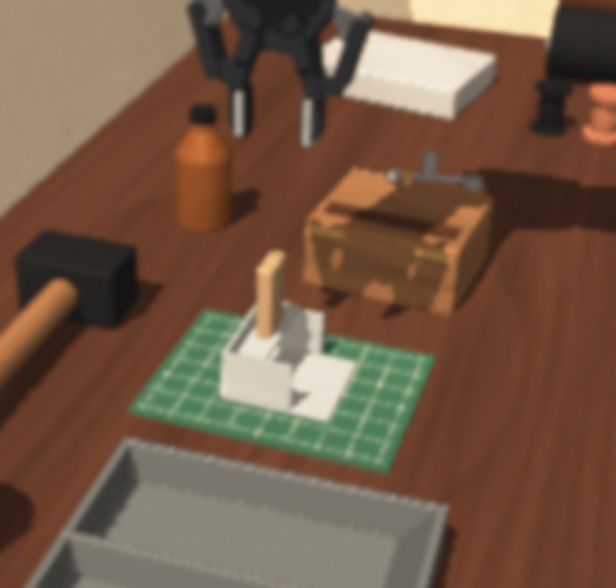

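Run:
```python
from h import *
im=cv2.imread('pics/w32.png');cv2.imwrite('pics/w32c.png',cv2.resize(im[100:170,250:410],None,fx=4.9,fy=4.9,interpolation=cv2.INTER_CUBIC))
```

```text
(no output)
```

View pics/w32c.png

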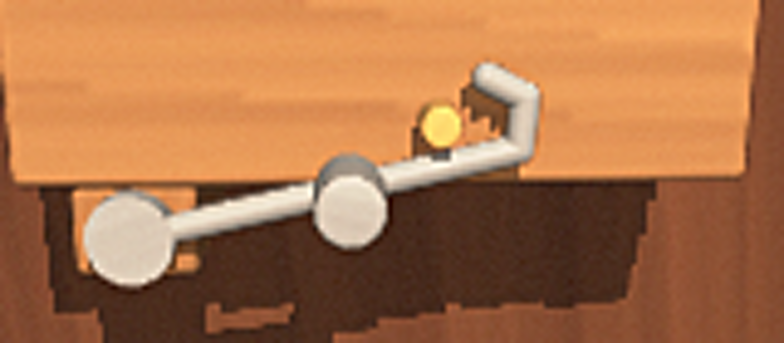

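Run:
```python
from h import *
s={'tool_pos':[495.42,-343.27,199.74],'eef_rot':[179.64,4.853,83.165]};cal=wcal(s)
g=lambda x,y:(250+x/4.9-.4,100+y/4.9-.4)
P={n:tobox(atz(0,g(*p),z,cal)) for n,p,z in (('piv',(130,238),80),('pegtop',(350,211),102),('barR',(500,157),76),('barL',(210,220),76),('stud',(441,126),83),('barUp',(440,158),77),('barDn',(446,183),77))}
for k,v in P.items(): print(k,v.round(1))
a=P['barR']-P['barL'];ang=np.degrees(np.arctan2(a[1],a[0]));print('bar angle',ang)
u=a[:2]/np.linalg.norm(a[:2]);n=np.array([-u[1],u[0]])
print('stud dist to bar axis',(P['stud']-P['barL'])[:2]@n,'pivot',(P['piv']-P['barL'])[:2]@n,'bar w',np.linalg.norm((P['barUp']-P['barDn'])[:2]), 'peg ang',np.degrees(np.arctan2(*(P['pegtop']-[-74,50,0])[[1,0]])))
```

```text
piv [-75.3  47.2  80. ]
pegtop [-65.8   3.5 102. ]
barR [-60.  -26.3  76. ]
barL [-72.5  31.5  76. ]
stud [-53.1 -14.   83. ]
barUp [-60.  -14.4  77. ]
barDn [-64.9 -15.7  77. ]
bar angle -77.84760738152299
stud dist to bar axis 9.31734605983255 pivot 0.5564960715386215 bar w 5.058986621701074 peg ang -80.01701683696281
```

Run:
```python
from h import *
s={'tool_pos':[503.6,-321.92,69.49],'eef_rot':[179.57,2.057,83.69]};cal=wcal(s)
g=lambda x,y:(200+x/4-.4,150+y/4-.4)
P={n:tobox(atz(0,g(*p),z,cal)) for n,p,z in (('piv',(152,317),80),('pegtop',(448,330),102),('barR',(640,214),76),('barL',(240,297),76),('stud',(579,188),83))}
for k,v in P.items(): print(k,v.round(1))
a=P['barR']-P['barL'];print(np.degrees(np.arctan2(a[1],a[0])));u=a[:2]/np.linalg.norm(a[:2]);n=np.array([-u[1],u[0]]);print((P['stud']-P['barL'])[:2]@n)
snap('scene','s37.png',(160,230,240,290),9)
```

```text
piv [-74.2  46.7  80. ]
pegtop [-65.5   3.3 102. ]
barR [-59.3 -23.7  76. ]
barL [-72.7  34.7  76. ]
stud [-53.1 -14.1  83. ]
-77.03998142940726
8.22402972291975
```

View pics/s37.png

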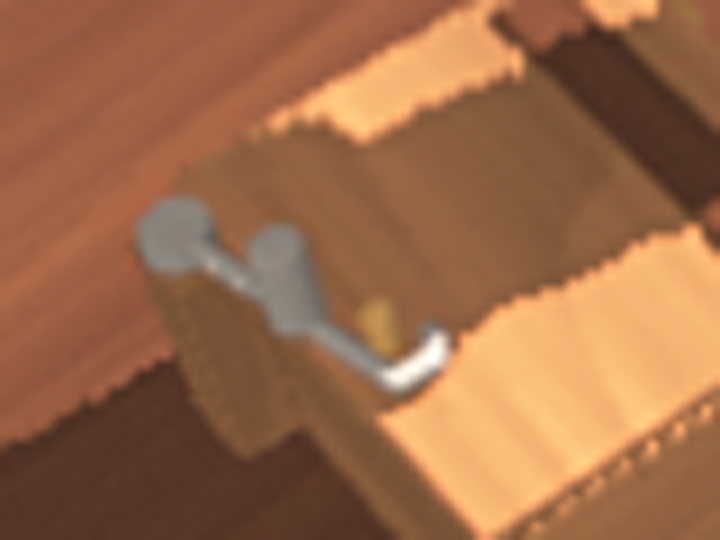

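Run:
```python
from h import *
print(robot.hand_in(), robot.state()['t'])
```

```text
the job is handed in; nothing more can be done
the job is handed in; nothing more can be done
```

I scooped the three toggles present (one from lane b, two from lane a) into the box and shut the lid. Then I swung the hook against the stud, and handed the job in at about 53 s. No verdict is reported on hand-in.

**Last checks**
- **Toggles:** all three showed in the box before the lid closed, and the tray was empty.
- **Lid:** pressed down with about 46 N on the closed fingers, and it looks fully shut.
- **Hook:** it stalled against the stud at 12–17 N. Its angle after release matched the angle under load to within about 1°. The pictures put the bar 1–2 mm off the stud, within the camera error.
- **Scoop:** it stands level near the middle of the mat, with its grip at about (575, -10) mm.
- **Gripper:** raised and touching nothing.

**What disagreed or went wrong**
- **Finger length:** pictures from all the cameras put the closed fingertips about 16 mm behind the TCP, not 19 mm ahead as stated. I went by the pictures, and the first grasp was redone deeper because of this.
- **Knocked scoop:** the scoop was knocked to the mat's edge after I first put it down. I gripped it again and set it back in the middle.
- **Side-view network:** its estimates of the lid edge and hook peg were 20–30 mm out. I relied on the scene and wrist views for those.

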